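Uncover the gauge, check the adapter sleeves on it, sort them and clip the cover back on

TASK

Squeeze the two snap tabs of the gauge stand's cover together, lift the cover off and stand it open side down on the bench clear of the stand, then slide every adapter sleeve down over a gauge pin as far as it goes, so that all of them are on pins at the same time. Those that went right down are then stood on the rectangular plate, those that stopped part-way on the round plate, wholly within its edge; finally put the cover back on the stand, fully home with both tabs sprung back and hooked. Leave the timer and the tape roll where they are.

Things in the scene. Friction and masses are not known exactly. Their poses are not given: they have to be found in the camera images.
- gauge: Go-gauge stand, aluminium, fixed. Foot plate 80 (x) x 168 (y) x 10 mm; on it a plinth 38 (x; 34 at its ends) x 142 (y) mm, top 31 mm above the bench; on that three steel pins in a row along y, hidden by the cover at the start. Origin: centre of the foot's underside, z up. The plinth is undercut in the middle of its long sides, where the cover's hooks catch.
- cover: White clip-on hood, 46 (x) x 150 (y) x 70 mm tall, open below, 0.12 to 0.18 kg; origin: centre of its lower edge, z up. Clipped on, it rests on the stand's foot: origin 10 mm above the gauge's, axes those of the gauge (half a turn about z fits too), 1 mm play a side round the plinth, whose top edges are rounded. Grey sprung snap tab in the middle of each long side (+x, -x). Off the stand it stands on its lower edge.
- cover_grip (a point): Where to squeeze: point midway between the finger pads of the two tabs, 53 mm above the cover's lower edge. The pads are 26 mm wide along the cover's y, reach from 34 to 65 mm above that edge and lean outward, 68 mm apart at the top. Squeezed together along the cover's x they stop at about 54 mm, upright, and the cover is then firmly held by them, to be lifted straight up or lowered straight down.
- tab_a (a joint): Snap tab on the cover's +x side, rad: 0 sprung out, its hook under the plinth's flange; 0.22 fully squeezed (stop), the hook 6 mm out and clear of the flange (free from about 0.16). Takes 3 to 6 N at the pad; springs back and catches when let go. Unless both tabs are squeezed the cover cannot be lifted off.
- tab_b (a joint): Snap tab on the cover's -x side, the same as tab_a.
- pin0 (a point): Gauge stand, pin at the gauge's -y end: point on the pin's axis at its foot, on the plinth's top. The pin is 27.5 mm thick and 41 mm tall with a 4 mm chamfer at the top; pins stand 54 mm apart. A clear sleeve goes right down to this point; a blocked one stops with its lower end about 21 mm higher.
- pin1 (a point): Gauge stand, middle pin: point on the pin's axis at its foot, on the plinth's top. The pin is 27.5 mm thick and 41 mm tall with a 4 mm chamfer at the top; pins stand 54 mm apart. A clear sleeve goes right down to this point; a blocked one stops with its lower end about 21 mm higher.
- pin2 (a point): Gauge stand, pin at the gauge's +y end: point on the pin's axis at its foot, on the plinth's top. The pin is 27.5 mm thick and 41 mm tall with a 4 mm chamfer at the top; pins stand 54 mm apart. A clear sleeve goes right down to this point; a blocked one stops with its lower end about 21 mm higher.
- sleeve_a: Plain white plastic adapter sleeve, an upright tube 50 mm long, 48 mm outside, bore 30 mm, 50 g, the same either way up. Origin: its very centre, 25 mm above its lower end, z along the bore. Some sleeves have a web inside, across the middle 10 mm of the length, that blocks the bore; outside all look alike: the gauge pins show which. Two or three of the four are there; an absent one reads None.
- sleeve_b: Plain white plastic adapter sleeve, an upright tube 50 mm long, 48 mm outside, bore 30 mm, 50 g, the same either way up. Origin: its very centre, 25 mm above its lower end, z along the bore. Some sleeves have a web inside, across the middle 10 mm of the length, that blocks the bore; outside all look alike: the gauge pins show which. Two or three of the four are there; an absent one reads None.
- sleeve_c: Plain white plastic adapter sleeve, an upright tube 50 mm long, 48 mm outside, bore 30 mm, 50 g, the same either way up. Origin: its very centre, 25 mm above its lower end, z along the bore. Some sleeves have a web inside, across the middle 10 mm of the length, that blocks the bore; outside all look alike: the gauge pins show which. Two or three of the four are there; an absent one reads None.
- sleeve_d: Plain white plastic adapter sleeve, an upright tube 50 mm long, 48 mm outside, bore 30 mm, 50 g, the same either way up. Origin: its very centre, 25 mm above its lower end, z along the bore. Some sleeves have a web inside, across the middle 10 mm of the length, that blocks the bore; outside all look alike: the gauge pins show which. Two or three of the four are there; an absent one reads None.
- rect_plate: Flat rectangular steel plate, 110 (x) x 140 (y) mm, 2 mm thick, fixed to the bench; origin: centre of its underside. The clear sleeves go on it. It and the round plate may swap places.
- round_plate: Flat round steel plate, 136 mm across, 2 mm thick, fixed to the bench; origin: centre of its underside. The blocked sleeves go on it.
- timer: Bystander: white timer 66 x 66 x 19 mm, loose; leave it alone. Origin: centre of its underside.
- tape_roll: Bystander: roll of tape 96 mm across, 25 mm tall, loose; leave it alone. Origin: centre of its underside.
Mind the look-alikes: they are no part of the job. Leave any pink or red look-alike of the sleeve_d alone.

How it is judged:
By the outcome, as a careful person would: the job done as asked, in the order asked, and still so for the second after the job is handed in, with the robot touching nothing.
Of sleeve_a, sleeve_b, sleeve_c, sleeve_d only 2 to 3 are there at a start; the rules pass over those that are not, and their reading is None.
At some moment in a run one of sleeve_a, sleeve_b, sleeve_c, sleeve_d may be knocked a few centimetres aside while the robot is not near it.
It also fails if it takes over 210 s, if anything falls off the work surface, if the arm or the gripper's body presses on something with over 40 N, if the wrist force passes 120 N, or if a joint passes its speed limit or range.

ROBOT

A 6-joint arm with a two-finger parallel gripper is mounted at the origin on a cart in front of the work surface, level with it; the furniture and walls round the work are solid. World frame = base frame: x ahead of the robot, y to its left, z up, the work surface at z = 0. Lengths are in mm, angles in rad, forces in N, time in s.
With the tool pointing down it reaches from about 275 to 725 mm from the base axis. Payload 5.6 kg.
Tool frame: the origin (TCP) lies midway between the tips of the shut fingers; the grasp point (between the pads) lies 19 mm behind it; z points along the fingers, y is the line along which they close (so a half turn about z gives the same grasp; the last joint's range is limited). The gripper opens to 85 mm and grips with 20 to 120 N. Pads are 22 mm wide; open, the fingers measure 114 mm over their backs; the gripper's body (76 mm by 85 mm) begins 54 mm behind the grasp point. The pads swing forward as they close: fully open they stand 13 mm farther back than shut.
Start: joints at [1.56, 0.255, 0.108, 0, -1.424, -0.285], TCP at [160.3, 526.115, 231.283] pointing down, gripper open.
Joint ranges: [-2.95, 2.95], [-1.21, 1.97], [-1.09, 1.5], [-2.87, 1.71], [-2.94, -0.07], [-3.05, 3.05]. Speed limits (rad/s): [2.57, 2.57, 3.14, 3.14, 3.14, 3.14].

INTERFACE

Orientations are given as [roll, pitch, yaw] about the fixed x, y, z axes, in that order (R = Rz(yaw) Ry(pitch) Rx(roll)).
In Python, from cell import * gives the robot as it stands.
- The arm moves only by the shell command python3 -m crank 'ROWS' [OPENING]. ROWS is JSON, a list that holds one entry, the list of rows, each a list of 6 numbers: the shift along the world's x, y, z in mm, then the turn, a rotation vector about the world's x, y, z in rad. In form: [[[x, y, z, rx, ry, rz], ...]]. A call has exactly 5 rows; each row shifts and turns the commanded pose from where the row before left it; what a row does not reach is not made up. A row lasts 1/12 s, in which the tool goes at most 41.7 mm and 7.16 degrees, less where a joint would pass 70% of its speed; a pose out of reach is approached as far as the arm can. A call is refused whole if a number of a shift passes 41.7 or a number of a turn 0.125, either way. A call with a gripper value outside its range is refused whole. OPENING is the finger opening in mm, from 0 to 85.4, set as the call begins (- or left out, the last holds). The fingers move at their own pace and stop on an object; the grip force is fixed at half the most. Time passes only in rows, so rows that do not move let the fingers close, or fill a call up. It gives the time, the measured TCP pose, the force, the opening and the grip force at its end, in the units of the state.
- observe(): the state, without advancing time (a new reading comes with each control period).
- capture(name): name is "side" or "top" or "wrist"; returns the picture (400x640x3 uint8, red, green, blue); there is no depth.
- calibration(name): a dict with "fx", "fy", "cx", "cy" (pixels), "k1" (the pictures are not rectified: a ray, as slopes to the right and down, at radius r is drawn at 1 + k1 r^2 times it, then the intrinsics apply), "R" (3x3) and "t" (3): a world point X has camera coordinates R X + t. Camera axes: x right, y down, z forward; pixel columns grow to the right and rows downward; lengths in mm; the calibration is good to about 2 mm. A picture is of the moment at which its call begins: read the wrist's pose just before it. calibration takes no time and is no camera call; for the wrist camera it gives the pose at the moment of the call.
- hand_in(): hands the job in; it is judged then, once.
The state is a dict: "time_s": time; "q": joint angles; "joint_vel": joint speeds; "tau": joint torques, N m; "tcp_pos": TCP position; "ee_rot": TCP orientation; "ft_force": force on the tool from outside, world axes, zero at the start; "ft_torque": the same for the moment, N m; "grip_width": finger opening in mm; "grip_force": force on a finger pad.
Only numpy, scipy, OpenCV 4.12 (cv2) and the standard library are available. Lean on these libraries where they do the work, as an engineer would, in place of code of your own. Each camera call takes 0.05 s, during which the arm holds its last target. There are 200 camera calls.

## Working session

There is one attempt and no reset: what is moved stays moved. The work goes in short steps, Python scripts to look and compute and a shell command to move; the robot and the scene stay as the last step left them, time stands still between calls to the robot, and variables do not carry over. Pictures are saved under pics/ and viewed, at most 20 in all, crops included, and the job is handed in when it is done.

```bash
ls; mkdir -p pics; python3 - <<'E'
from cell import *
import cv2,numpy as np
o=observe();print({k:np.round(v,3).tolist() for k,v in o.items()})
for n in("top","side"):
    c=calibration(n);print(n,{k:np.round(v,3).tolist() for k,v in c.items()})
    cv2.imwrite(f"pics/{n}0.png",capture(n)[:,:,::-1])
E
```

```text
pics
{'time_s': 0.0, 'q': [1.56, 0.256, 0.107, -0.0, -1.424, -0.285], 'joint_vel': [-0.001, -0.001, -0.001, -0.002, -0.002, -0.0], 'tau': [-0.0, -38.664, 23.793, 5.365, -0.006, 0.0], 'tcp_pos': [160.135, 525.636, 230.388], 'ee_rot': [3.14, -0.0, -0.296], 'ft_force': [0.611, -0.603, -0.435], 'ft_torque': [0.004, -0.008, -0.003], 'grip_force': 0.0, 'grip_width': 85.365}
top {'fx': 449.38, 'fy': 449.38, 'cx': 321.226, 'cy': 202.53, 'k1': -0.12, 'R': [[0.002, -1.0, 0.007], [-0.981, -0.003, -0.196], [0.196, -0.006, -0.981]], 't': [25.691, 559.216, 1475.659]}
side {'fx': 408.287, 'fy': 408.287, 'cx': 316.043, 'cy': 198.762, 'k1': -0.086, 'R': [[-0.991, -0.134, -0.006], [-0.082, 0.643, -0.762], [0.107, -0.754, -0.648]], 't': [577.625, 104.845, 1192.983]}
```

View pics/top0.png

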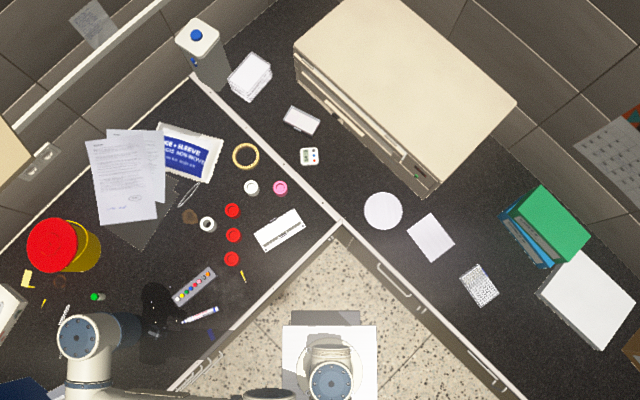

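View pics/side0.png

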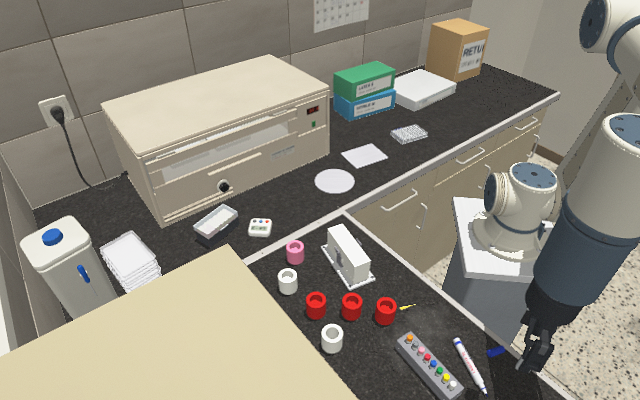

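Top view: cover (280,230) on its stand; white sleeves at (252,188) and (207,225); round plate (383,211), rect plate (430,237), timer (309,156), tape roll (245,155). 
Could be taken for a sleeve: white (252,188), white (207,225), pink (280,187), red (232,210), (233,235) and (232,258). The description says plain white, so I choose the two white ones. (478,285) is a patterned plate look-alike.

```bash
cat > h.py <<'E'
from cell import *
import cv2,numpy as np
def ray(c,uv):
    K=np.array([[c["fx"],0,c["cx"]],[0,c["fy"],c["cy"]],[0,0,1]])
    p=cv2.undistortPoints(np.float64(uv).reshape(-1,1,2),K,np.array([c["k1"],0,0,0.]))[:,0]
    R=np.array(c["R"]);t=np.array(c["t"]).reshape(3)
    return -R.T@t,np.c_[p,np.ones(len(p))]@R
def plane(c,uv,z):
    C,d=ray(c,uv);s=(z-C[2])/d[:,2];return C+s[:,None]*d
def proj(c,X):
    K=np.array([[c["fx"],0,c["cx"]],[0,c["fy"],c["cy"]],[0,0,1]])
    return cv2.projectPoints(np.float64(X).reshape(-1,1,3),cv2.Rodrigues(np.array(c["R"]))[0],np.array(c["t"],float).reshape(3),K,np.array([c["k1"],0,0,0.]))[0][:,0]
def white(im,lo=150,sat=45):
    h=cv2.cvtColor(im,cv2.COLOR_RGB2HSV);return ((h[...,2]>lo)&(h[...,1]<sat)).astype(np.uint8)
def blobs(m,a0,a1):
    cs,_=cv2.findContours(m,cv2.RETR_EXTERNAL,cv2.CHAIN_APPROX_NONE)
    return [c for c in cs if a0<cv2.contourArea(c)<a1]
E
python3 - <<'E'
from h import *
c=calibration("top");im=cv2.imread("pics/top0.png")[:,:,::-1].copy()
for b in blobs(white(im),80,2500):
    x,y,w,h=cv2.boundingRect(b)
    if not(190<x<460 and 130<y<320):continue
    for z in (2,50,80):
        P=plane(c,b[:,0],z)[:,:2].astype(np.float32)
        r=cv2.minAreaRect(P);print((x,y,w,h),z,"ctr",np.round(r[0]),"size",np.round(r[1]),"ang",round(r[2],1), "circ",np.round(cv2.minEnclosingCircle(P)[1]))
cv2.imwrite("pics/crop1.png",cv2.resize(im[140:280,180:340,::-1],None,fx=5,fy=4.28/4.28*4,interpolation=cv2.INTER_CUBIC))
E
```

```text
(459, 264, 40, 44) 2 ctr [ 278. -522.] size [129.  88.] ang 35.1 circ 74.0
(459, 264, 40, 44) 50 ctr [ 278. -505.] size [125.  85.] ang 35.1 circ 72.0
(459, 264, 40, 44) 80 ctr [ 277. -494.] size [122.  84.] ang 35.1 circ 71.0
(200, 216, 15, 16) 2 ctr [493. 428.] size [54. 50.] ang 3.0 circ 30.0
(200, 216, 15, 16) 50 ctr [486. 416.] size [53. 48.] ang 3.0 circ 29.0
(200, 216, 15, 16) 80 ctr [481. 409.] size [51. 47.] ang 3.0 circ 29.0
(406, 213, 49, 50) 2 ctr [ 448. -357.] size [142. 112.] ang 36.1 circ 88.0
(406, 213, 49, 50) 50 ctr [ 442. -344.] size [137. 109.] ang 36.1 circ 85.0
(406, 213, 49, 50) 80 ctr [ 438. -337.] size [134. 107.] ang 36.1 circ 84.0
(254, 209, 52, 44) 2 ctr [472. 173.] size [ 81. 169.] ang 33.1 circ 91.0
(254, 209, 52, 44) 50 ctr [466. 169.] size [ 79. 164.] ang 33.1 circ 88.0
(254, 209, 52, 44) 80 ctr [462. 166.] size [ 77. 161.] ang 33.1 circ 86.0
(364, 192, 39, 38) 2 ctr [ 542. -191.] size [133. 135.] ang 0.0 circ 69.0
(364, 192, 39, 38) 50 ctr [ 534. -184.] size [129. 131.] ang 0.0 circ 66.0
(364, 192, 39, 38) 80 ctr [ 528. -180.] size [126. 128.] ang 0.0 circ 65.0
(244, 180, 15, 16) 2 ctr [624. 277.] size [55. 50.] ang 1.7 circ 30.0
(244, 180, 15, 16) 50 ctr [612. 269.] size [54. 49.] ang 1.7 circ 29.0
(244, 180, 15, 16) 80 ctr [605. 265.] size [53. 48.] ang 1.7 circ 28.0
(300, 147, 19, 19) 2 ctr [741.  71.] size [68. 65.] ang 0.7 circ 41.0
(300, 147, 19, 19) 50 ctr [726.  70.] size [66. 63.] ang 0.7 circ 40.0
(300, 147, 19, 19) 80 ctr [717.  69.] size [64. 62.] ang 0.7 circ 39.0
```

View pics/crop1.png

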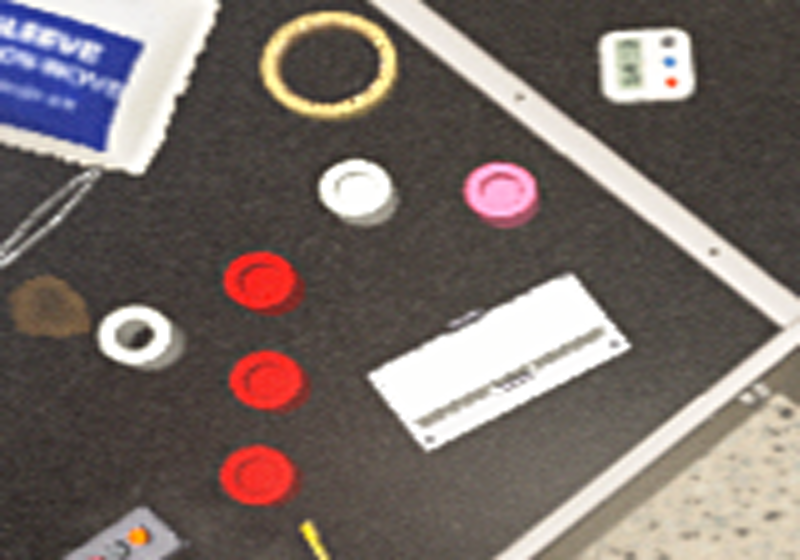

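The crop confirms two white sleeves (252,188) and (207,225), a pink one, three reds, and the cover on its stand with the tabs along its short axis. Next I move above the cover with the closing line at 33°.

```bash
python3 -m crank '[[[20,-23,0,0,0,-0.05],[20,-23,0,0,0,-0.05],[20,-23,0,0,0,-0.05],[20,-23,0,0,0,-0.05],[20,-23,0,0,0,-0.05]]]' 85
python3 -m crank '[[[20,-23,0,0,0,-0.05],[20,-23,0,0,0,-0.05],[20,-23,0,0,0,-0.05],[20,-23,0,0,0,-0.05],[20,-23,0,0,0,-0.05]]]'
python3 -m crank '[[[20,-23,0,0,0,-0.05],[20,-23,0,0,0,-0.05],[20,-23,0,0,0,-0.05],[20,-23,0,0,0,-0.05],[10,-10,0,0,0,0]]]'
python3 -m crank '[[[0,0,0,0,0,0],[0,0,0,0,0,0],[0,0,0,0,0,0],[0,0,0,0,0,0],[0,0,0,0,0,0]]]'
python3 - <<'E'
from h import *
o=observe();print(np.round(o["tcp_pos"],1),np.round(o["ee_rot"],3),np.round(o["q"],2),np.round(o["ft_force"],1))
c=calibration("wrist");im=capture("wrist");print(np.round(c["R"],2).tolist(),np.round(c["t"]),c["fx"],c["k1"])
cv2.imwrite("pics/w1.png",im[:,:,::-1]);np.save("w1c.npy",c,allow_pickle=True)
cv2.imwrite("pics/top1.png",capture("top")[:,:,::-1])
E
```

```text
time_s: 0.52
tcp_pos: [260.8, 409.7, 230.9]
ee_rot: [3.141, -0.0, -0.548]
ft_force: [0.7, -0.0, 0.1]
grip_width: 85.1
grip_force: 0.0
time_s: 0.93
tcp_pos: [360.8, 294.7, 231.0]
ee_rot: [3.141, 0.0, -0.798]
ft_force: [1.3, 0.5, -0.5]
grip_width: 85.2
grip_force: 0.0
time_s: 1.35
tcp_pos: [451.5, 191.6, 230.9]
ee_rot: [3.14, -0.001, -1.0]
ft_force: [-0.2, -0.3, 0.2]
grip_width: 84.9
grip_force: 0.0
time_s: 1.77
tcp_pos: [449.8, 194.8, 231.3]
ee_rot: [-3.142, 0.0, -0.994]
ft_force: [-0.1, -0.4, 0.5]
grip_width: 84.8
grip_force: 0.0
[449.8 194.8 231.3] [-3.142  0.    -0.994] [ 0.73  0.14 -0.04 -0.   -1.39 -0.15] [-0.1 -0.4  0.5]
[[-0.84, -0.55, 0.0], [-0.52, 0.8, 0.31], [-0.17, 0.26, -0.95]] [484.  38. 405.] 301.23471959518014 -0.04555447769734927
```

View pics/w1.png

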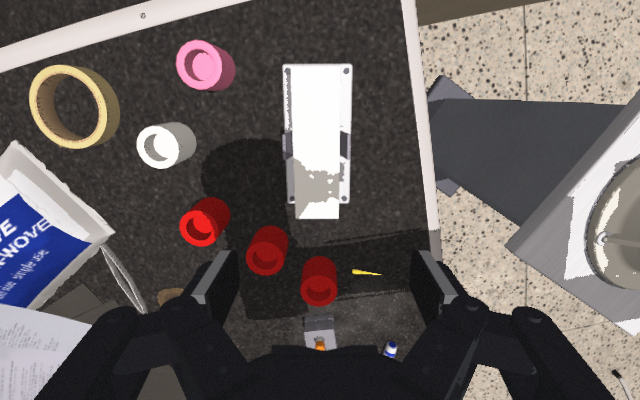

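View pics/top1.png

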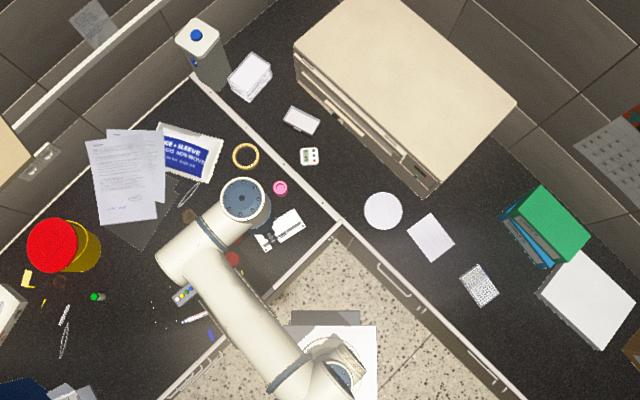

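Wrist view: cover top from (291,66)–(340,66) to (296,218)–(338,218); foot corners at about (283,65), (352,65) and (350,203). In the top view no further sleeve was hidden by the arm, so there are two.

```bash
python3 - <<'E'
from h import *
c=np.load("w1c.npy",allow_pickle=True).item()
im=cv2.imread("pics/w1.png")
cv2.imwrite("pics/c2.png",cv2.resize(im[50:230,260:380],None,fx=3.3,fy=3.3,interpolation=cv2.INTER_CUBIC))
P=plane(c,[[283,65],[352,65],[350,203],[287,203]],10);print(np.round(P),np.round(P.mean(0)))
Q=plane(c,[[291,66],[340,66],[338,218],[296,218]],80);print(np.round(Q),np.round(Q.mean(0)))
# side view + top view of the sleeves, near side
for n in("top","side"):
    cc=calibration(n);print(n,np.round(proj(cc,[[471,172,10],[467,169,80]])))
cs=calibration("side");s=cv2.imread("pics/side0.png")[:,:,::-1].copy()
for b in blobs(white(s),150,3000):
    x,y,w,h=cv2.boundingRect(b)
    if 270<x<380 and 210<y<360: print((x,y,w,h))
E
```

```text
[[551. 125.  10.]
 [486.  83.  10.]
 [395. 220.  10.]
 [463. 264.  10.]] [474. 173.  10.]
[[534. 123.  80.]
 [496.  99.  80.]
 [415. 223.  80.]
 [452. 247.  80.]] [474. 173.  80.]
top [[279. 230.]
 [278. 228.]]
side [[348. 261.]
 [351. 243.]]
(321, 324, 22, 29)
(278, 268, 19, 27)
(321, 224, 55, 67)
```

View pics/c2.png

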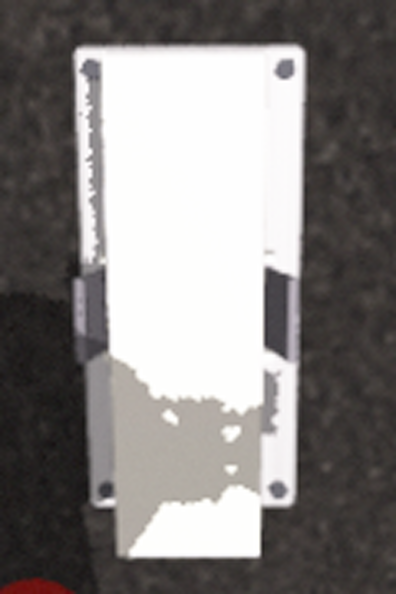

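Wrist and top views agree: cover centre (474,173), axis 33°. I align and descend partway.

```bash
python3 -m crank '[[[5,-4,-10,0,0,0],[5,-5,-20,0,0,0],[5,-5,-20,0,0,0],[5,-4,-20,0,0,0],[4,-4,-20,0,0,0]]]'
python3 -m crank '[[[0,0,-10,0,0,0],[0,0,-5,0,0,0],[0,0,0,0,0,0],[0,0,0,0,0,0],[0,0,0,0,0,0]]]'
python3 - <<'E'
from h import *
o=observe();print(np.round(o["tcp_pos"],1),np.round(o["ee_rot"],3))
c=calibration("wrist");im=capture("wrist");cv2.imwrite("pics/w2.png",im[:,:,::-1]);np.save("w2c.npy",c,allow_pickle=True)
E
```

```text
time_s: 2.28
tcp_pos: [474.4, 171.7, 139.6]
ee_rot: [3.141, 0.0, -0.996]
ft_force: [0.6, -0.4, -0.3]
grip_width: 85.2
grip_force: 0.0
time_s: 2.7
tcp_pos: [474.9, 172.7, 127.5]
ee_rot: [-3.139, -0.0, -0.995]
ft_force: [-0.6, -0.3, 0.1]
grip_width: 84.9
grip_force: 0.0
[474.9 172.7 127.5] [-3.139 -0.    -0.995]
```

View pics/w2.png

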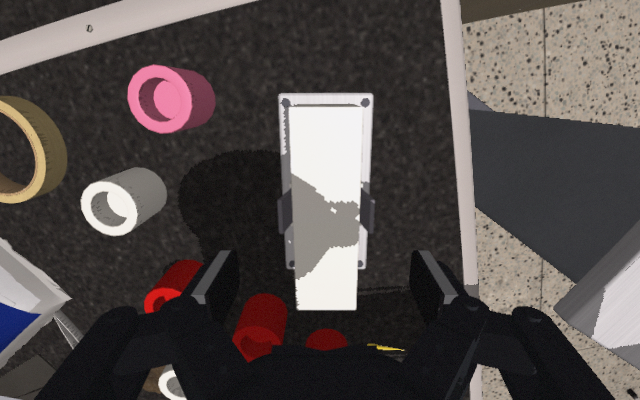

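Cover is centred between the fingers (tabs at (281,215) and (370,215), fingers' mid x≈324). I check the numbers, then descend.

```bash
python3 - <<'E'
from h import *
c=np.load("w2c.npy",allow_pickle=True).item()
Q=plane(c,[[288,103],[363,103],[357,309],[297,309]],80);print(np.round(Q,1),np.round(Q.mean(0),1))
E
python3 -m crank '[[[0,0,-10,0,0,0],[0,0,-15,0,0,0],[0,0,-15,0,0,0],[0,0,-15,0,0,0],[0,0,-10,0,0,0]]]'
python3 -m crank '[[[0,0,-10,0,0,0],[0,0,-8,0,0,0],[0,0,-4,0,0,0],[0,0,0,0,0,0],[0,0,0,0,0,0]]]'
```

```text
[[535.6 121.2  80. ]
 [497.7  96.6  80. ]
 [414.9 221.4  80. ]
 [453.1 246.2  80. ]] [475.3 171.4  80. ]
time_s: 3.17
tcp_pos: [473.6, 171.9, 59.7]
ee_rot: [3.14, 0.0, -0.996]
ft_force: [0.1, -0.7, -0.3]
grip_width: 84.9
grip_force: 0.0
time_s: 3.58
tcp_pos: [474.5, 172.2, 39.5]
ee_rot: [-3.141, -0.0, -0.996]
ft_force: [0.5, -0.7, -0.2]
grip_width: 84.9
grip_force: 0.0
```

```bash
python3 -m crank '[[[0,0,0,0,0,0],[0,0,0,0,0,0],[0,0,0,0,0,0],[0,0,0,0,0,0],[0,0,0,0,0,0]]]' 30
python3 -m crank '[[[0,0,0,0,0,0],[0,0,0,0,0,0],[0,0,0,0,0,0],[0,0,0,0,0,0],[0,0,0,0,0,0]]]'
python3 -m crank '[[[0,0,0,0,0,0],[0,0,0,0,0,0],[0,0,0,0,0,0],[0,0,0,0,0,0],[0,0,0,0,0,0]]]'
```

```text
time_s: 4.0
tcp_pos: [475.3, 172.4, 40.9]
ee_rot: [-3.139, -0.001, -0.995]
ft_force: [-1.5, -0.8, 8.7]
grip_width: 52.0
grip_force: 65.1
time_s: 4.42
tcp_pos: [475.3, 172.5, 40.9]
ee_rot: [-3.139, -0.001, -0.995]
ft_force: [-2.8, -0.7, 8.0]
grip_width: 52.2
grip_force: 65.1
time_s: 4.83
tcp_pos: [475.3, 172.5, 40.9]
ee_rot: [-3.139, -0.001, -0.995]
ft_force: [-0.9, 0.0, 8.7]
grip_width: 52.4
grip_force: 65.1
```

Tabs are squeezed at 52 mm. I lift straight up and check the drop spot's footprint in the top image.

```bash
python3 -m crank '[[[0,0,5,0,0,0],[0,0,10,0,0,0],[0,0,15,0,0,0],[0,0,15,0,0,0],[0,0,15,0,0,0]]]'
python3 -m crank '[[[0,0,15,0,0,0],[0,0,15,0,0,0],[0,0,10,0,0,0],[0,0,5,0,0,0],[0,0,0,0,0,0]]]'
python3 - <<'E'
from h import *
c=calibration("top");im=cv2.imread("pics/top0.png")
a=np.radians(123);u=np.array([np.cos(a),np.sin(a)]);v=np.array([-u[1],u[0]])
p=np.array([375,530]);X=[[*(p+s*75*u+t*34*v),0] for s,t in((1,1),(1,-1),(-1,-1),(-1,1))]
q=proj(c,X);print(np.round(q));cv2.polylines(im,[q.astype(int)],True,(0,255,0))
m=np.zeros(im.shape[:2],np.uint8);cv2.fillPoly(m,[q.astype(int)],1);g=cv2.cvtColor(cv2.imread("pics/top0.png"),cv2.COLOR_BGR2GRAY);print(g[m>0].max(),g[m>0].mean())
g=cv2.cvtColor(cv2.imread("pics/top1.png"),cv2.COLOR_BGR2GRAY);print(g[m>0].max(),g[m>0].mean())
print(proj(c,[[490,428,0],[395,340,0]]))
E
```

```text
time_s: 5.25
tcp_pos: [473.9, 172.0, 99.9]
ee_rot: [3.141, 0.0, -0.996]
ft_force: [-0.2, 1.1, -1.2]
grip_width: 52.7
grip_force: 64.4
time_s: 5.67
tcp_pos: [474.7, 172.4, 145.2]
ee_rot: [-3.14, 0.0, -0.996]
ft_force: [-0.0, 0.6, -1.6]
grip_width: 52.3
grip_force: 64.4
[[163. 277.]
 [154. 260.]
 [190. 237.]
 [200. 254.]]
77 57.03157894736842
251 232.50526315789475
[[207.21635799 224.52291313]
 [230.95814366 251.7127647 ]]
```

```bash
python3 -m crank '[[[-3,10,0,0,0,0],[-5,18,0,0,0,0],[-7,25,0,0,0,0],[-7,25,0,0,0,0],[-7,25,0,0,0,0]]]'
python3 -m crank '[[[-7,25,0,0,0,0],[-7,25,0,0,0,0],[-7,25,0,0,0,0],[-7,25,0,0,0,0],[-7,25,0,0,0,0]]]'
python3 -m crank '[[[-7,25,0,0,0,0],[-7,25,0,0,0,0],[-7,25,0,0,0,0],[-7,25,0,0,0,0],[-7,25,0,0,0,0]]]'
python3 -m crank '[[[-5,20,-20,0,0,0],[-3,10,-25,0,0,0],[0,0,-25,0,0,0],[0,0,-20,0,0,0],[0,0,-10,0,0,0]]]'
python3 -m crank '[[[0,0,-6,0,0,0],[0,0,-4,0,0,0],[0,0,0,0,0,0],[0,0,0,0,0,0],[0,0,0,0,0,0]]]'
```

```text
time_s: 6.08
tcp_pos: [444.1, 276.1, 143.0]
ee_rot: [3.139, -0.0, -0.996]
ft_force: [-0.2, -0.4, -1.8]
grip_width: 52.3
grip_force: 64.4
time_s: 6.5
tcp_pos: [408.9, 401.3, 142.8]
ee_rot: [3.139, -0.001, -0.996]
ft_force: [-0.1, 0.1, -1.2]
grip_width: 52.3
grip_force: 64.4
time_s: 6.92
tcp_pos: [373.9, 526.2, 142.5]
ee_rot: [3.139, -0.001, -0.996]
ft_force: [0.0, 0.7, -2.1]
grip_width: 52.6
grip_force: 64.4
time_s: 7.33
tcp_pos: [365.2, 553.3, 39.1]
ee_rot: [3.135, -0.003, -0.996]
ft_force: [0.6, -0.9, -2.1]
grip_width: 52.6
grip_force: 64.4
time_s: 7.75
tcp_pos: [367.8, 555.9, 35.8]
ee_rot: [-3.139, 0.001, -0.996]
ft_force: [-0.9, 0.3, -1.6]
grip_width: 52.1
grip_force: 64.4
```

```bash
python3 -m crank '[[[0,0,-1,0,0,0],[0,0,-1,0,0,0],[0,0,-1,0,0,0],[0,0,-1,0,0,0],[0,0,0,0,0,0]]]'
python3 -m crank '[[[0,0,-1,0,0,0],[0,0,-0.5,0,0,0],[0,0,0,0,0,0],[0,0,0,0,0,0],[0,0,0,0,0,0]]]'
```

```text
time_s: 8.17
tcp_pos: [367.4, 555.2, 31.0]
ee_rot: [-3.141, 0.0, -0.996]
ft_force: [-2.3, -1.2, 2.8]
grip_width: 52.5
grip_force: 64.8
time_s: 8.58
tcp_pos: [367.4, 555.3, 31.0]
ee_rot: [-3.14, 0.0, -0.995]
ft_force: [-3.8, -3.7, 10.4]
grip_width: 52.3
grip_force: 65.4
```

```bash
python3 -m crank '[[[0,0,0,0,0,0],[0,0,0,0,0,0],[0,0,0,0,0,0],[0,0,0,0,0,0],[0,0,0,0,0,0]]]' 85
python3 -m crank '[[[0,0,0,0,0,0],[0,0,0,0,0,0],[0,0,5,0,0,0],[0,0,10,0,0,0],[0,0,20,0,0,0]]]'
python3 -m crank '[[[0,0,25,0,0,0],[0,0,25,0,0,0],[0,0,25,0,0,0],[0,0,25,0,0,0],[0,0,15,0,0,0]]]'
python3 -m crank '[[[5,-10,5,0,0,0],[10,-20,5,0,0,0],[10,-20,5,0,0,0],[10,-15,5,0,0,0],[5,-5,0,0,0,0]]]'
python3 - <<'E'
from h import *
print(np.round(observe()["tcp_pos"],1))
c=calibration("wrist");im=capture("wrist");cv2.imwrite("pics/w3.png",im[:,:,::-1]);np.save("w3c.npy",c,allow_pickle=True)
a=capture("side");cv2.imwrite("pics/s3.png",a[:,:,::-1])
for b in blobs(white(im),300,9000):
    x,y,w,h=cv2.boundingRect(b);P=plane(c,b[:,0],50)[:,:2].astype(np.float32);r=cv2.minAreaRect(P);print((x,y,w,h),np.round(r[0]),np.round(r[1]))
E
```

```text
time_s: 9.0
tcp_pos: [367.4, 555.1, 28.6]
ee_rot: [3.141, -0.0, -0.996]
ft_force: [-0.2, 0.2, 0.1]
grip_width: 84.9
grip_force: 0.0
time_s: 9.42
tcp_pos: [366.6, 553.8, 62.5]
ee_rot: [3.138, -0.002, -0.996]
ft_force: [-0.3, -0.5, 1.0]
grip_width: 84.8
grip_force: 0.0
time_s: 9.83
tcp_pos: [368.1, 555.9, 183.6]
ee_rot: [-3.136, 0.002, -0.996]
ft_force: [0.4, -0.0, 0.6]
grip_width: 84.8
grip_force: 0.0
time_s: 10.25
tcp_pos: [409.0, 483.0, 200.7]
ee_rot: [-3.139, 0.0, -0.997]
ft_force: [0.6, 0.6, 0.3]
grip_width: 85.0
grip_force: 0.0
[409.  483.  200.7]
(479, 201, 39, 77) [213. 439.] [17. 93.]
(296, 176, 51, 145) [366. 557.] [ 54. 178.]
(415, 145, 41, 50) [322. 415.] [40. 47.]
(263, 49, 54, 54) [490. 419.] [47. 47.]
```

View pics/w3.png

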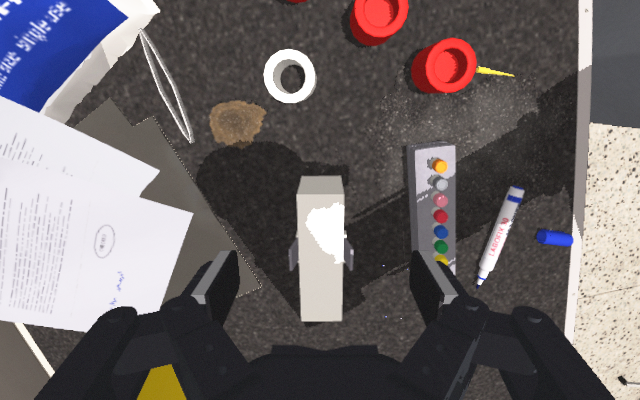

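The cover stands upright at (320,250), tabs sprung out. The clear-looking sleeve is at (290,76) px → (490,419), diameter 47 as expected. I move over it.

```bash
python3 -m crank '[[[8,-6,0,0,0,0],[16,-12,-5,0,0,0],[20,-16,-10,0,0,0],[20,-16,-15,0,0,0],[12,-10,-15,0,0,0]]]'
python3 -m crank '[[[4,-4,-10,0,0,0],[0,0,-10,0,0,0],[0,0,0,0,0,0],[0,0,0,0,0,0],[0,0,0,0,0,0]]]'
python3 - <<'E'
from h import *
print(np.round(observe()["tcp_pos"],1))
c=calibration("wrist");im=capture("wrist");cv2.imwrite("pics/w4.png",im[:,:,::-1])
for b in blobs(white(im),300,9000):
    e=cv2.minEnclosingCircle(plane(c,b[:,0],50)[:,:2].astype(np.float32));r=cv2.minAreaRect(plane(c,b[:,0],50)[:,:2].astype(np.float32));print(cv2.boundingRect(b),np.round(e[0],1),round(e[1],1),np.round(r[0],1),np.round(r[1],1))
E
```

```text
time_s: 10.77
tcp_pos: [484.8, 424.2, 152.8]
ee_rot: [3.142, -0.0, -0.996]
ft_force: [-0.4, 0.9, 0.3]
grip_width: 85.0
grip_force: 0.0
time_s: 11.18
tcp_pos: [487.0, 422.3, 134.6]
ee_rot: [-3.14, 0.0, -0.994]
ft_force: [0.2, -0.3, 0.4]
grip_width: 85.0
grip_force: 0.0
[487.  422.3 134.6]
(137, 364, 45, 36) [527.8 687.1] 35.5 [517.6 686.5] [38.2 69.2]
(325, 277, 59, 77) [400.9 501.3] 50.1 [401.3 500.5] [54.8 85.7]
(605, 253, 35, 147) [140.  369.1] 102.5 [151.4 385.3] [ 39.6 204.9]
(295, 156, 59, 67) [492.4 414.8] 27.5 [493.1 415. ] [46.  54.3]
(12, 85, 25, 18) [723.9 473. ] 10.3 [723.3 474. ] [20.2 12.3]
(455, 0, 99, 52) [454.3 248.1] 36.4 [453.9 248.4] [67.4 31.6]
```

```bash
python3 - <<'E'
from h import *
im=cv2.imread("pics/w4.png");cv2.imwrite("pics/c4.png",cv2.resize(im[140:240,270:380],None,fx=5,fy=5,interpolation=cv2.INTER_CUBIC))
c=calibration("wrist");g=im.min(2)
print([int(x) for x in g[140:235:3,325]])
for t in(190,210,225,240):
  for b in blobs((g>t).astype(np.uint8),300,9000):
    x,y,w,h=cv2.boundingRect(b)
    if 280<x<310 and 140<y<190:
      r=cv2.minAreaRect(plane(c,b[:,0],50)[:,:2].astype(np.float32));print(t,(x,y,w,h),np.round(r[0],1),np.round(r[1],1))
E
```

```text
[68, 70, 71, 76, 68, 129, 160, 161, 161, 253, 255, 255, 255, 38, 35, 32, 36, 40, 56, 154, 154, 154, 153, 154, 156, 203, 198, 195, 65, 60, 62, 64]
190 (296, 167, 58, 55) [490.9 418.2] [44.8 45.2]
210 (307, 167, 46, 27) [493.9 403.3] [38.1 15. ]
225 (307, 167, 46, 27) [493.9 403.3] [38.1 15. ]
240 (307, 167, 46, 27) [494.  403.2] [37.8 14.7]
```

View pics/c4.png

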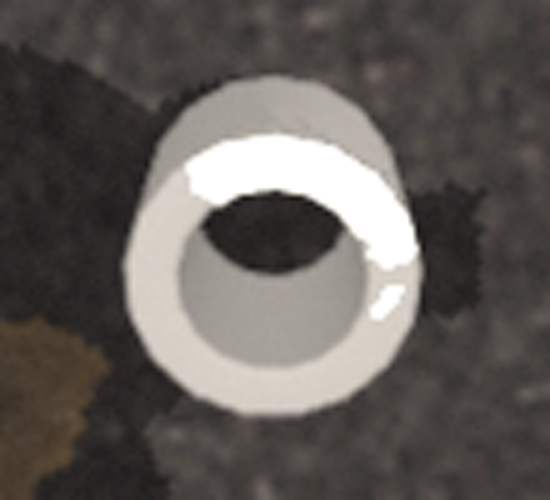

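The bench shows through the bore, so this sleeve is probably clear. The rim spans px x 295–354, y 167–223.

```bash
python3 - <<'E'
from h import *
c=calibration("wrist");P=plane(c,[[294.8,195],[354,195],[324.4,167],[324.4,222.8]],50);print(np.round(P,1),np.linalg.norm(P[0]-P[1]),np.linalg.norm(P[2]-P[3]))
print("delta",np.round(P[2:].mean(0)-observe()["tcp_pos"],1),np.round(P[:2].mean(0),1))
E
```

```text
[[510.4 431.1  50. ]
 [471.1 405.6  50. ]
 [503.1 399.3  50. ]
 [477.7 438.4  50. ]] 46.83718468314784 46.56962436799465
delta [  3.3  -3.4 -84.9] [490.8 418.3  50. ]
```

```bash
python3 -m crank '[[[1,-1,-10,0,0,0],[1,-1,-20,0,0,0],[1,-1,-25,0,0,0],[0.5,-0.5,-25,0,0,0],[0,0,-20,0,0,0]]]'
python3 -m crank '[[[0,0,-12,0,0,0],[0,0,-5,0,0,0],[0,0,0,0,0,0],[0,0,0,0,0,0],[0,0,0,0,0,0]]]'
python3 -m crank '[[[0,0,0,0,0,0],[0,0,0,0,0,0],[0,0,0,0,0,0],[0,0,0,0,0,0],[0,0,0,0,0,0]]]' 35
python3 -m crank '[[[0,0,0,0,0,0],[0,0,0,0,0,0],[0,0,0,0,0,0],[0,0,0,0,0,0],[0,0,0,0,0,0]]]'
```

```text
time_s: 11.65
tcp_pos: [490.1, 417.3, 31.8]
ee_rot: [3.141, 0.0, -0.996]
ft_force: [-1.7, 1.3, -0.6]
grip_width: 84.7
grip_force: 0.0
time_s: 12.07
tcp_pos: [491.4, 418.4, 18.2]
ee_rot: [-3.139, 0.001, -0.995]
ft_force: [0.0, -0.5, 0.2]
grip_width: 85.3
grip_force: 0.0
time_s: 12.48
tcp_pos: [491.3, 418.1, 17.8]
ee_rot: [-3.14, 0.0, -0.995]
ft_force: [-0.3, 0.6, 4.9]
grip_width: 46.3
grip_force: 61.8
time_s: 12.9
tcp_pos: [491.3, 418.1, 17.8]
ee_rot: [-3.14, 0.0, -0.995]
ft_force: [-0.3, -0.5, 6.3]
grip_width: 46.5
grip_force: 61.9
```

```bash
python3 -m crank '[[[0,0,10,0,0,0],[0,0,25,0,0,0],[0,0,30,0,0,0],[0,0,30,0,0,0],[0,0,25,0,0,0]]]'
python3 -m crank '[[[-3,-15,0,0,0,0],[-5,-30,0,0,0,0],[-7,-35,0,0,0,0],[-7,-35,0,0,0,0],[-4,-25,0,0,0,0]]]'
python3 -m crank '[[[-2,-10,0,0,0,0],[0,0,0,0,0,0],[0,0,0,0,0,0],[0,0,0,0,0,0],[0,0,0,0,0,0]]]'
python3 - <<'E'
from h import *
print(np.round(observe()["tcp_pos"],1))
c=calibration("wrist");im=capture("wrist");cv2.imwrite("pics/w5.png",im[:,:,::-1]);np.save("w5c.npy",c,allow_pickle=True)
E
```

```text
time_s: 13.32
tcp_pos: [490.8, 417.5, 139.1]
ee_rot: [-3.141, 0.0, -0.996]
ft_force: [1.2, 0.4, -0.5]
grip_width: 46.3
grip_force: 61.5
time_s: 13.73
tcp_pos: [463.5, 274.9, 136.9]
ee_rot: [3.14, 0.0, -0.996]
ft_force: [-0.1, 0.5, -0.6]
grip_width: 46.4
grip_force: 61.6
time_s: 14.15
tcp_pos: [463.0, 268.6, 136.6]
ee_rot: [3.141, 0.0, -0.995]
ft_force: [0.6, -0.6, -1.0]
grip_width: 46.2
grip_force: 61.6
[463.  268.6 136.6]
```

View pics/w5.png

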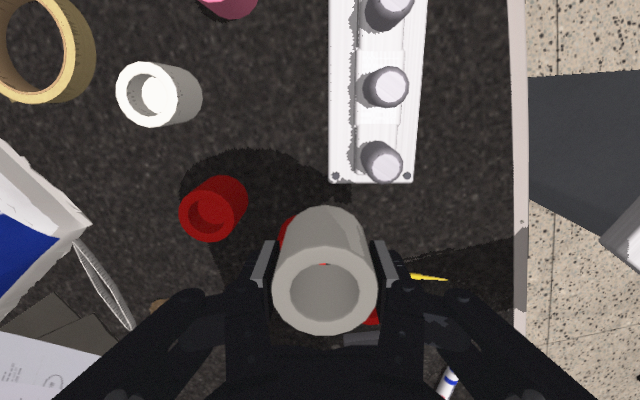

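Near pin's top at about (383,163), middle (389,87), far (391,12). Held sleeve's rim at (325,290). I measure both.

```bash
python3 - <<'E'
from h import *
c=np.load("w5c.npy",allow_pickle=True).item()
im=cv2.imread("pics/w5.png")
cv2.imwrite("pics/c5.png",np.hstack([cv2.resize(im[50:200,310:430],(400,500),interpolation=cv2.INTER_CUBIC),cv2.resize(im[195:345,265:385],(400,500),interpolation=cv2.INTER_CUBIC)]))
P=plane(c,[[383,163],[389,87],[391,12]],72);print(np.round(P,1),np.linalg.norm(np.diff(P,axis=0),axis=1))
E
```

```text
[[448.8 216.9  72. ]
 [475.3 174.2  72. ]
 [500.2 138.1  72. ]] [50.31005791 43.81228618]
```

View pics/c5.png

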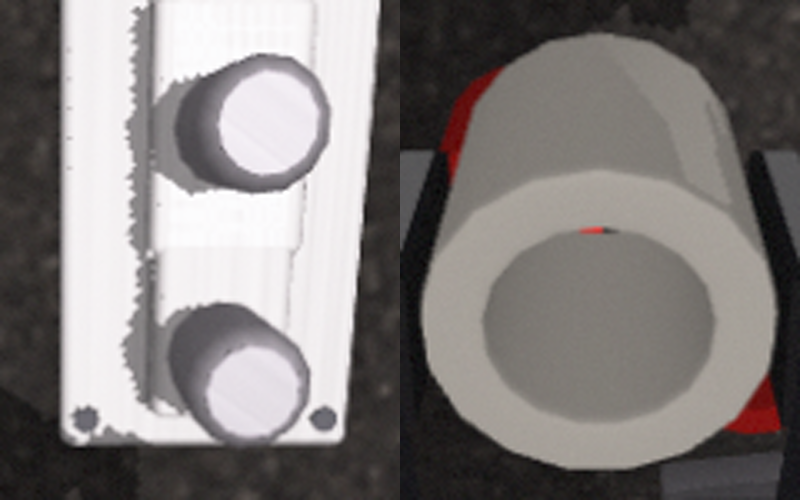

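```bash
python3 - <<'E'
from h import *
c=np.load("w5c.npy",allow_pickle=True).item()
P=plane(c,[[387.1,167.6],[392.2,86.6]],72);print(np.round(P,1),np.linalg.norm(P[1]-P[0]),np.degrees(np.arctan2(*(P[0]-P[1])[1::-1])))
for z in(165,169):
  R=plane(c,[[271.6,291],[377.8,291],[324.7,246],[324.7,336]],z);print(np.round(R,1),np.round(R[2:].mean(0),1),np.round(R[:2].mean(0),1),np.linalg.norm(R[0]-R[1]),np.linalg.norm(R[2]-R[3]))
E
```

```text
[[444.4 218.   72. ]
 [473.7 172.8  72. ]] 53.840589429573164 122.97218909060878
[[482.5 283.3 165. ]
 [442.9 257.7 165. ]
 [474.9 251.7 165. ]
 [448.9 291.7 165. ]] [461.9 271.7 165. ] [462.7 270.5 165. ] 47.11941224265154 47.67461912971924
[[483.4 280.4 169. ]
 [445.2 255.7 169. ]
 [476.1 250.  169. ]
 [451.  288.5 169. ]] [463.6 269.2 169. ] [464.3 268.1 169. ] 45.44692769754838 45.9824277399472
```

```bash
python3 -m crank '[[[-4,-10,0,0,0,0],[-6,-17,0,0,0,0],[-6,-17,0,0,0,0],[-2.5,-6.5,0,0,0,0],[0,0,-10,0,0,0]]]'
python3 -m crank '[[[0,0,-15,0,0,0],[0,0,-10,0,0,0],[0,0,-4,0,0,0],[0,0,0,0,0,0],[0,0,0,0,0,0]]]'
python3 -m crank '[[[0,0,-2,0,0,0],[0,0,-2,0,0,0],[0,0,-2,0,0,0],[0,0,-2,0,0,0],[0,0,0,0,0,0]]]'
python3 -m crank '[[[0,0,-2,0,0,0],[0,0,-2,0,0,0],[0,0,-2,0,0,0],[0,0,0,0,0,0],[0,0,0,0,0,0]]]'
```

```text
time_s: 14.62
tcp_pos: [444.8, 216.6, 128.5]
ee_rot: [-3.138, -0.0, -0.996]
ft_force: [0.2, 0.0, -0.1]
grip_width: 46.5
grip_force: 61.6
time_s: 15.03
tcp_pos: [444.5, 217.3, 98.1]
ee_rot: [-3.141, -0.0, -0.995]
ft_force: [0.2, 0.1, -0.9]
grip_width: 46.2
grip_force: 61.6
time_s: 15.45
tcp_pos: [444.1, 217.0, 89.4]
ee_rot: [3.141, 0.0, -0.996]
ft_force: [0.5, 0.6, -0.2]
grip_width: 46.5
grip_force: 61.6
time_s: 15.87
tcp_pos: [444.2, 217.0, 83.6]
ee_rot: [3.141, -0.0, -0.996]
ft_force: [-0.6, 0.6, 0.2]
grip_width: 45.9
grip_force: 61.6
```

```bash
python3 -m crank '[[[0,0,-3,0,0,0],[0,0,-3,0,0,0],[0,0,-3,0,0,0],[0,0,-2,0,0,0],[0,0,0,0,0,0]]]'
python3 -m crank '[[[0,0,-2,0,0,0],[0,0,-2,0,0,0],[0,0,-2,0,0,0],[0,0,-2,0,0,0],[0,0,0,0,0,0]]]'
```

```text
time_s: 16.28
tcp_pos: [444.1, 216.9, 72.2]
ee_rot: [3.141, -0.0, -0.996]
ft_force: [0.5, 0.6, 0.3]
grip_width: 46.6
grip_force: 61.6
time_s: 16.7
tcp_pos: [444.1, 217.0, 64.3]
ee_rot: [3.141, -0.0, -0.996]
ft_force: [-0.8, 0.0, -1.7]
grip_width: 46.1
grip_force: 61.6
```

```bash
python3 -m crank '[[[0,0,-2,0,0,0],[0,0,-2,0,0,0],[0,0,-2,0,0,0],[0,0,-2,0,0,0],[0,0,0,0,0,0]]]'
python3 -m crank '[[[0,0,-2,0,0,0],[0,0,-1.5,0,0,0],[0,0,-1.5,0,0,0],[0,0,-1,0,0,0],[0,0,0,0,0,0]]]'
```

```text
time_s: 17.12
tcp_pos: [444.1, 216.9, 56.3]
ee_rot: [3.141, -0.0, -0.996]
ft_force: [0.3, -0.4, -0.8]
grip_width: 46.3
grip_force: 61.6
time_s: 17.53
tcp_pos: [444.2, 217.0, 50.5]
ee_rot: [3.141, -0.0, -0.996]
ft_force: [-1.0, -0.0, -0.7]
grip_width: 46.1
grip_force: 61.6
```

```bash
python3 -m crank '[[[0,0,-0.7,0,0,0],[0,0,-0.7,0,0,0],[0,0,-0.5,0,0,0],[0,0,-0.5,0,0,0],[0,0,0,0,0,0]]]'
```

```text
time_s: 17.95
tcp_pos: [444.3, 217.1, 48.8]
ee_rot: [-3.141, -0.0, -0.996]
ft_force: [-1.4, -0.3, 3.9]
grip_width: 46.4
grip_force: 62.1
```

```bash
python3 -m crank '[[[0,0,0,0,0,0],[0,0,0,0,0,0],[0,0,0,0,0,0],[0,0,0,0,0,0],[0,0,5,0,0,0]]]' 85
python3 -m crank '[[[0,0,15,0,0,0],[0,0,25,0,0,0],[0,0,25,0,0,0],[0,0,20,0,0,0],[0,0,5,0,0,0]]]'
python3 -m crank '[[[10,3,0,0,0,0],[25,8,0,0,0,0],[25,8,0,0,0,0],[25,8,0,0,0,0],[25,8,0,0,0,0]]]' 75
python3 -m crank '[[[25,8,0,0,0,0],[20,6,0,0,0,0],[12,4,0,0,0,0],[5,1,0,0,0,0],[0,0,0,0,0,0]]]'
python3 -m crank '[[[0,0,0,0,0,0],[0,0,0,0,0,0],[0,0,0,0,0,0],[0,0,0,0,0,0],[0,0,0,0,0,0]]]'
python3 - <<'E'
from h import *
print(np.round(observe()["tcp_pos"],1))
c=calibration("wrist");im=capture("wrist");cv2.imwrite("pics/w6.png",im[:,:,::-1]);np.save("w6c.npy",c,allow_pickle=True)
cv2.imwrite("pics/s6.png",capture("side")[:,:,::-1])
for b in blobs(white(im),300,9000):print(cv2.boundingRect(b))
E
```

```text
time_s: 18.37
tcp_pos: [443.7, 216.7, 52.6]
ee_rot: [3.14, -0.0, -0.996]
ft_force: [-0.3, -0.2, 0.7]
grip_width: 84.7
grip_force: 0.0
time_s: 18.78
tcp_pos: [446.1, 218.2, 147.5]
ee_rot: [-3.135, -0.0, -0.995]
ft_force: [-0.0, 0.0, 0.9]
grip_width: 85.1
grip_force: 0.0
time_s: 19.2
tcp_pos: [555.2, 252.3, 143.2]
ee_rot: [3.141, 0.0, -0.996]
ft_force: [0.3, 0.6, 0.1]
grip_width: 74.9
grip_force: 0.0
time_s: 19.62
tcp_pos: [616.7, 271.0, 142.2]
ee_rot: [3.14, 0.0, -0.996]
ft_force: [-0.5, -1.1, -0.4]
grip_width: 75.3
grip_force: 0.0
time_s: 20.03
tcp_pos: [616.0, 271.1, 143.9]
ee_rot: [-3.141, 0.0, -0.996]
ft_force: [0.3, -0.7, 0.2]
grip_width: 75.1
grip_force: 0.0
[616.  271.1 143.9]
(0, 375, 55, 25)
(598, 256, 42, 144)
(510, 241, 58, 52)
(487, 193, 47, 34)
(534, 185, 26, 28)
(294, 162, 56, 60)
(496, 133, 52, 47)
(549, 113, 28, 31)
(452, 87, 108, 169)
(607, 0, 33, 251)
```

View pics/w6.png

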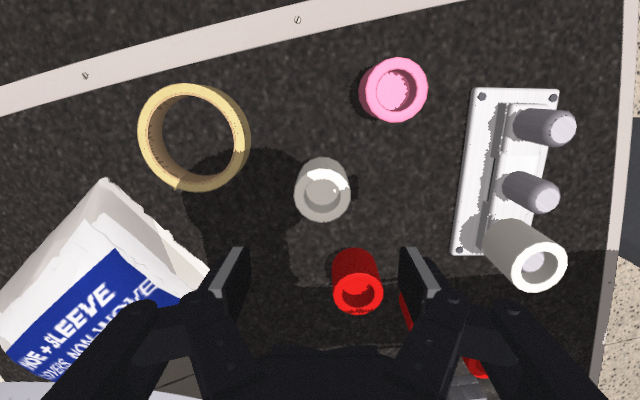

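The sleeve rim is at px x 294–350, y ≈169–222, with a web visible inside. The first sleeve is on the near pin at (540,265).

```bash
python3 - <<'E'
from h import *
c=np.load("w6c.npy",allow_pickle=True).item()
P=plane(c,[[294,195],[350,195],[322,169],[322,222]],50);print(np.round(P[2:].mean(0),1),np.round(P[:2].mean(0),1),np.linalg.norm(P[0]-P[1]),np.linalg.norm(P[2]-P[3]))
E
```

```text
[619.  271.6  50. ] [619.6 270.6  50. ] 46.064034764926795 46.039839438959866
```

```bash
python3 -m crank '[[[1,0,-10,0,0,0],[1,0,-25,0,0,0],[1,0,-25,0,0,0],[0,0,-25,0,0,0],[0,0,-20,0,0,0]]]'
python3 -m crank '[[[0,0,-15,0,0,0],[0,0,-6,0,0,0],[0,0,0,0,0,0],[0,0,0,0,0,0],[0,0,0,0,0,0]]]'
python3 -m crank '[[[0,0,0,0,0,0],[0,0,0,0,0,0],[0,0,0,0,0,0],[0,0,0,0,0,0],[0,0,0,0,0,0]]]' 35
python3 -m crank '[[[0,0,0,0,0,0],[0,0,0,0,0,0],[0,0,0,0,0,0],[0,0,5,0,0,0],[0,0,20,0,0,0]]]'
python3 -m crank '[[[0,0,25,0,0,0],[0,0,30,0,0,0],[0,0,25,0,0,0],[0,0,15,0,0,0],[0,0,5,0,0,0]]]'
```

```text
time_s: 20.55
tcp_pos: [618.3, 270.6, 35.4]
ee_rot: [3.139, 0.001, -0.996]
ft_force: [0.4, -0.1, -0.5]
grip_width: 75.2
grip_force: 0.0
time_s: 20.97
tcp_pos: [620.2, 271.6, 18.7]
ee_rot: [-3.139, -0.0, -0.996]
ft_force: [0.5, -0.1, 0.5]
grip_width: 75.2
grip_force: 0.0
time_s: 21.38
tcp_pos: [620.1, 271.6, 18.8]
ee_rot: [-3.139, -0.0, -0.995]
ft_force: [-0.2, 1.1, 5.2]
grip_width: 46.1
grip_force: 61.9
time_s: 21.8
tcp_pos: [616.7, 269.9, 38.8]
ee_rot: [3.134, 0.001, -0.997]
ft_force: [-0.4, -0.8, -0.8]
grip_width: 46.3
grip_force: 61.5
time_s: 22.22
tcp_pos: [620.4, 271.6, 145.9]
ee_rot: [-3.137, -0.0, -0.996]
ft_force: [0.4, 0.3, -0.7]
grip_width: 45.8
grip_force: 61.5
```

```bash
python3 -m crank '[[[-8,-10,0,0,0,0],[-16,-20,0,0,0,0],[-20,-25,0,0,0,0],[-20,-25,0,0,0,0],[-20,-25,0,0,0,0]]]'
python3 -m crank '[[[-18,-22,0,0,0,0],[-10,-12,0,0,0,0],[-5,-6,0,0,0,0],[0,0,-5,0,0,0],[0,0,-15,0,0,0]]]'
python3 -m crank '[[[0,0,-15,0,0,0],[0,0,-6,0,0,0],[0,0,0,0,0,0],[0,0,0,0,0,0],[0,0,0,0,0,0]]]'
python3 - <<'E'
from h import *
o=observe();print(np.round(o["tcp_pos"],1))
c=calibration("wrist");im=capture("wrist");cv2.imwrite("pics/w7.png",im[:,:,::-1]);np.save("w7c.npy",c,allow_pickle=True)
E
```

```text
time_s: 22.63
tcp_pos: [533.3, 164.7, 140.7]
ee_rot: [3.139, 0.001, -0.996]
ft_force: [-0.2, -0.8, 0.1]
grip_width: 45.9
grip_force: 61.5
time_s: 23.05
tcp_pos: [503.8, 126.8, 123.5]
ee_rot: [-3.137, -0.001, -0.996]
ft_force: [1.2, 0.1, -1.2]
grip_width: 46.3
grip_force: 61.5
time_s: 23.47
tcp_pos: [503.0, 126.6, 101.9]
ee_rot: [-3.141, -0.0, -0.995]
ft_force: [-0.4, 0.5, 0.5]
grip_width: 45.7
grip_force: 61.5
[503.  126.6 101.9]
```

```bash
python3 -m crank '[[[0,0,-3,0,0,0],[0,0,-3,0,0,0],[0,0,-2,0,0,0],[0,0,-2,0,0,0],[0,0,0,0,0,0]]]'
python3 -m crank '[[[0,0,-2,0,0,0],[0,0,-2,0,0,0],[0,0,-2,0,0,0],[0,0,-1,0,0,0],[0,0,0,0,0,0]]]'
python3 -m crank '[[[0,0,-2,0,0,0],[0,0,-2,0,0,0],[0,0,-2,0,0,0],[0,0,-1,0,0,0],[0,0,0,0,0,0]]]'
```

```text
time_s: 23.93
tcp_pos: [502.0, 125.9, 90.9]
ee_rot: [3.141, 0.0, -0.996]
ft_force: [-0.0, -0.5, -0.6]
grip_width: 46.0
grip_force: 61.5
time_s: 24.35
tcp_pos: [502.6, 126.3, 84.3]
ee_rot: [-3.141, -0.0, -0.996]
ft_force: [1.1, 0.6, -0.9]
grip_width: 45.8
grip_force: 61.6
time_s: 24.77
tcp_pos: [502.6, 126.3, 77.3]
ee_rot: [-3.141, -0.0, -0.996]
ft_force: [1.5, 1.3, -1.3]
grip_width: 45.9
grip_force: 61.6
```

```bash
python3 -m crank '[[[0,0,-1.5,0,0,0],[0,0,-1.5,0,0,0],[0,0,-1,0,0,0],[0,0,-1,0,0,0],[0,0,0,0,0,0]]]'
python3 -m crank '[[[0,0,-0.7,0,0,0],[0,0,-0.7,0,0,0],[0,0,-0.5,0,0,0],[0,0,-0.5,0,0,0],[0,0,0,0,0,0]]]'
```

```text
time_s: 25.18
tcp_pos: [502.6, 126.3, 72.4]
ee_rot: [-3.141, -0.0, -0.996]
ft_force: [3.4, 2.0, -0.2]
grip_width: 46.2
grip_force: 61.7
time_s: 25.6
tcp_pos: [502.7, 126.3, 70.7]
ee_rot: [-3.141, -0.0, -0.995]
ft_force: [1.3, 1.6, 5.5]
grip_width: 45.9
grip_force: 62.4
```

It stopped at TCP 70.7 (lower end 52), so it is blocked. I release it, then check both are on their pins.

```bash
python3 -m crank '[[[0,0,0,0,0,0],[0,0,0,0,0,0],[0,0,0,0,0,0],[0,0,0,0,0,0],[0,0,0,0,0,0]]]' 75
python3 -m crank '[[[0,0,20,0,0,0],[0,0,25,0,0,0],[0,0,25,0,0,0],[0,0,10,0,0,0],[0,0,0,0,0,0]]]'
python3 -m crank '[[[0,0,0,0,0,0],[0,0,0,0,0,0],[0,0,0,0,0,0],[0,0,0,0,0,0],[0,0,0,0,0,0]]]'
python3 - <<'E'
from h import *
o=observe();print(np.round(o["tcp_pos"],1))
c=calibration("wrist");np.save("w8c.npy",c,allow_pickle=True);im=capture("wrist");s=capture("side");t=capture("top")
cv2.imwrite("pics/w8.png",im[:,:,::-1]);cv2.imwrite("pics/s8.png",s[:,:,::-1]);cv2.imwrite("pics/t8.png",t[:,:,::-1])
A=cv2.resize(s[200:380,240:440],(400,360));B=cv2.resize(im,(400,360))
cv2.imwrite("pics/m8.png",np.hstack([A,B])[:,:,::-1])
E
```

```text
time_s: 26.02
tcp_pos: [501.8, 125.8, 69.6]
ee_rot: [3.14, 0.0, -0.996]
ft_force: [0.2, 0.6, -0.5]
grip_width: 75.2
grip_force: 0.0
time_s: 26.43
tcp_pos: [503.8, 126.7, 152.8]
ee_rot: [-3.136, -0.001, -0.996]
ft_force: [-0.5, 0.2, -0.2]
grip_width: 74.8
grip_force: 0.0
time_s: 26.85
tcp_pos: [501.9, 125.9, 149.2]
ee_rot: [3.14, 0.0, -0.996]
ft_force: [-0.8, -0.1, -0.6]
grip_width: 75.1
grip_force: 0.0
[501.9 125.9 149.2]
```

View pics/m8.png

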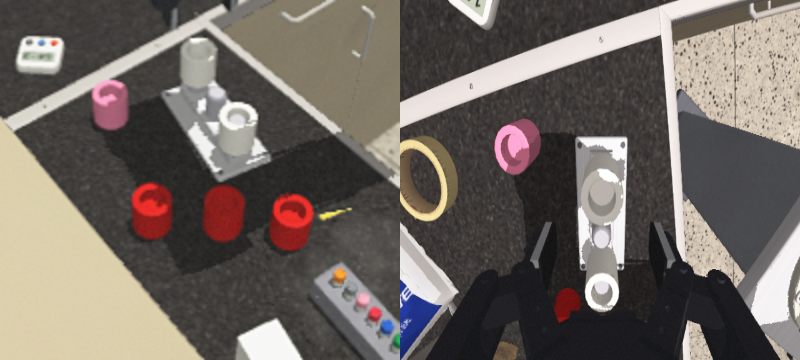

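Left panel: blocked sleeve rides high on the far pin (198,62), the other is fully down on the near pin (237,130). Both are on pins at once. I regrasp the blocked one and take it to the round plate.

```bash
python3 -m crank '[[[0.5,0.5,-10,0,0,0],[0,0,-20,0,0,0],[0,0,-25,0,0,0],[0,0,-15,0,0,0],[0,0,-6,0,0,0]]]'
python3 -m crank '[[[0,0,-2,0,0,0],[0,0,0,0,0,0],[0,0,0,0,0,0],[0,0,0,0,0,0],[0,0,0,0,0,0]]]'
python3 -m crank '[[[0,0,0,0,0,0],[0,0,0,0,0,0],[0,0,0,0,0,0],[0,0,0,0,0,0],[0,0,0,0,0,0]]]' 35
python3 -m crank '[[[0,0,0,0,0,0],[0,0,0,0,0,0],[0,0,5,0,0,0],[0,0,10,0,0,0],[0,0,20,0,0,0]]]'
python3 -m crank '[[[0,0,20,0,0,0],[0,0,20,0,0,0],[0,0,10,0,0,0],[0,0,0,0,0,0],[0,0,0,0,0,0]]]'
```

```text
time_s: 27.42
tcp_pos: [500.9, 125.9, 70.7]
ee_rot: [3.137, 0.001, -0.996]
ft_force: [0.6, -0.4, -0.4]
grip_width: 75.2
grip_force: 0.0
time_s: 27.83
tcp_pos: [503.4, 126.9, 72.9]
ee_rot: [-3.14, -0.0, -0.996]
ft_force: [-0.4, 0.3, -1.1]
grip_width: 75.0
grip_force: 0.0
time_s: 28.25
tcp_pos: [503.3, 126.8, 72.7]
ee_rot: [-3.14, -0.0, -0.996]
ft_force: [-0.7, 0.5, 5.6]
grip_width: 45.6
grip_force: 61.7
time_s: 28.67
tcp_pos: [501.2, 126.0, 105.6]
ee_rot: [3.137, 0.001, -0.996]
ft_force: [-0.6, -0.3, -1.6]
grip_width: 45.6
grip_force: 62.2
time_s: 29.08
tcp_pos: [502.5, 126.7, 156.8]
ee_rot: [-3.142, 0.001, -0.996]
ft_force: [0.6, -0.4, -1.3]
grip_width: 45.7
grip_force: 62.2
```

```bash
python3 -m crank '[[[1,-10,0,0,0,0],[2,-20,0,0,0,0],[3,-30,0,0,0,0],[3,-30,0,0,0,0],[3,-30,0,0,0,0]]]'
python3 -m crank '[[[3,-30,0,0,0,0],[3,-30,0,0,0,0],[3,-30,0,0,0,0],[3,-30,0,0,0,0],[3,-30,0,0,0,0]]]'
python3 -m crank '[[[3,-25,0,0,0,0],[2,-15,-10,0,0,0],[1,-5,-20,0,0,0],[0,0,-25,0,0,0],[0,0,-25,0,0,0]]]'
python3 -m crank '[[[0,0,-20,0,0,0],[0,0,-15,0,0,0],[0,0,-5,0,0,0],[0,0,0,0,0,0],[0,0,0,0,0,0]]]'
```

```text
time_s: 29.5
tcp_pos: [513.7, 4.9, 155.4]
ee_rot: [3.139, 0.001, -0.995]
ft_force: [1.2, -0.9, -0.4]
grip_width: 45.6
grip_force: 62.2
time_s: 29.92
tcp_pos: [528.6, -145.2, 155.3]
ee_rot: [3.139, 0.002, -0.996]
ft_force: [0.5, -0.2, 0.4]
grip_width: 45.4
grip_force: 62.2
time_s: 30.33
tcp_pos: [534.6, -189.4, 74.7]
ee_rot: [3.14, 0.001, -0.997]
ft_force: [-0.8, 0.0, -0.4]
grip_width: 46.1
grip_force: 62.2
time_s: 30.75
tcp_pos: [535.6, -188.7, 36.9]
ee_rot: [3.141, 0.0, -0.996]
ft_force: [0.4, -0.7, -0.2]
grip_width: 45.6
grip_force: 62.2
```

```bash
python3 -m crank '[[[0,0,-4,0,0,0],[0,0,-3,0,0,0],[0,0,-2,0,0,0],[0,0,-2,0,0,0],[0,0,0,0,0,0]]]'
python3 -m crank '[[[0,0,-1,0,0,0],[0,0,-1,0,0,0],[0,0,-0.7,0,0,0],[0,0,-0.5,0,0,0],[0,0,0,0,0,0]]]'
```

```text
time_s: 31.17
tcp_pos: [535.6, -188.3, 25.7]
ee_rot: [3.141, 0.0, -0.996]
ft_force: [-0.2, -0.4, -0.3]
grip_width: 45.9
grip_force: 62.2
time_s: 31.58
tcp_pos: [535.8, -188.4, 22.8]
ee_rot: [3.142, -0.0, -0.996]
ft_force: [0.2, 0.4, -0.4]
grip_width: 45.5
grip_force: 62.4
```

```bash
python3 -m crank '[[[0,0,-0.5,0,0,0],[0,0,-0.5,0,0,0],[0,0,0,0,0,0],[0,0,0,0,0,0],[0,0,0,0,0,0]]]'
python3 -m crank '[[[0,0,0,0,0,0],[0,0,0,0,0,0],[0,0,0,0,0,0],[0,0,0,0,0,0],[0,0,5,0,0,0]]]' 75
python3 -m crank '[[[0,0,15,0,0,0],[0,0,25,0,0,0],[0,0,30,0,0,0],[0,0,30,0,0,0],[0,0,25,0,0,0]]]'
python3 -m crank '[[[-2,10,0,0,0,0],[-4,20,0,0,0,0],[-6,28,0,0,0,0],[-6,28,0,0,0,0],[-6,28,0,0,0,0]]]'
python3 -m crank '[[[-6,28,0,0,0,0],[-6,28,0,0,0,0],[-6,28,0,0,0,0],[-6,28,0,0,0,0],[-6,28,0,0,0,0]]]'
python3 -m crank '[[[-6,28,0,0,0,0],[-6,28,0,0,0,0],[-6,28,0,0,0,0],[-6,28,0,0,0,0],[-6,24,0,0,0,0]]]'
python3 -m crank '[[[-4,12,0,0,0,0],[-2,4,0,0,0,0],[0,0,0,0,0,0],[0,0,0,0,0,0],[0,0,0,0,0,0]]]'
python3 - <<'E'
from h import *
print(np.round(observe()["tcp_pos"],1))
c=calibration("wrist");np.save("w9c.npy",c,allow_pickle=True);im=capture("wrist");cv2.imwrite("pics/w9.png",im[:,:,::-1])
t=capture("top");cv2.imwrite("pics/t9.png",t[:,:,::-1]);s=capture("side");cv2.imwrite("pics/s9.png",s[:,:,::-1])
A=cv2.resize(t[160:280,340:480],(400,360));B=cv2.resize(im,(400,360))
cv2.imwrite("pics/m9.png",np.hstack([A,B])[:,:,::-1])
E
```

```text
time_s: 32.0
tcp_pos: [535.9, -188.4, 22.7]
ee_rot: [-3.141, -0.001, -0.996]
ft_force: [-2.2, 0.8, 7.0]
grip_width: 46.2
grip_force: 63.1
time_s: 32.42
tcp_pos: [535.0, -188.2, 25.8]
ee_rot: [3.14, 0.002, -0.996]
ft_force: [-0.3, -0.6, -0.1]
grip_width: 75.2
grip_force: 0.0
time_s: 32.83
tcp_pos: [536.1, -188.6, 154.5]
ee_rot: [-3.14, -0.002, -0.996]
ft_force: [1.4, -0.2, -0.5]
grip_width: 74.9
grip_force: 0.0
time_s: 33.25
tcp_pos: [511.3, -73.4, 151.9]
ee_rot: [-3.141, -0.0, -0.997]
ft_force: [0.3, 0.8, -0.3]
grip_width: 74.9
grip_force: 0.0
time_s: 33.67
tcp_pos: [481.2, 66.9, 152.0]
ee_rot: [-3.141, -0.0, -0.996]
ft_force: [0.7, -0.9, -0.8]
grip_width: 74.9
grip_force: 0.0
time_s: 34.08
tcp_pos: [451.2, 203.3, 152.0]
ee_rot: [-3.141, 0.0, -0.995]
ft_force: [-0.0, -0.1, 0.8]
grip_width: 75.2
grip_force: 0.0
time_s: 34.5
tcp_pos: [446.0, 216.7, 151.8]
ee_rot: [3.141, -0.0, -0.997]
ft_force: [-0.4, 0.3, 0.9]
grip_width: 75.1
grip_force: 0.0
[446.  216.7 151.8]
```

View pics/m9.png

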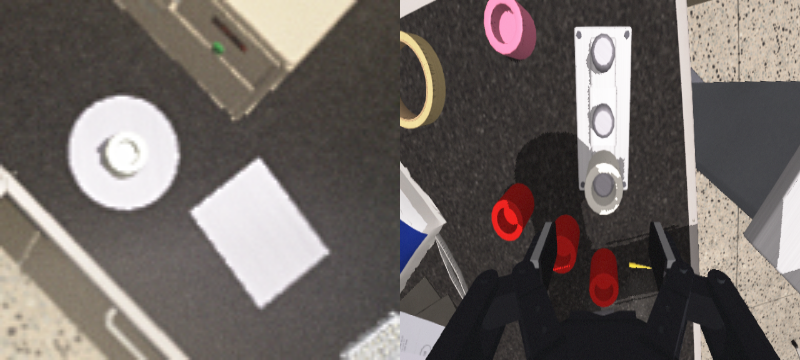

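Blocked sleeve stands near the round plate's middle (125,152 in the left panel). The clear one is still fully down on the near pin (605,185 in the right panel). I take it to the rect plate.

```bash
python3 -m crank '[[[-1,0,-10,0,0,0],[-0.5,0.3,-20,0,0,0],[0,0,-25,0,0,0],[0,0,-20,0,0,0],[0,0,-15,0,0,0]]]'
python3 -m crank '[[[0,0,-8,0,0,0],[0,0,-3,0,0,0],[0,0,0,0,0,0],[0,0,0,0,0,0],[0,0,0,0,0,0]]]'
python3 -m crank '[[[0,0,0,0,0,0],[0,0,0,0,0,0],[0,0,0,0,0,0],[0,0,0,0,0,0],[0,0,0,0,0,0]]]' 35
python3 -m crank '[[[0,0,0,0,0,0],[0,0,0,0,0,0],[0,0,5,0,0,0],[0,0,10,0,0,0],[0,0,20,0,0,0]]]'
python3 -m crank '[[[0,0,25,0,0,0],[0,0,25,0,0,0],[0,0,15,0,0,0],[0,0,5,0,0,0],[0,0,0,0,0,0]]]'
```

```text
time_s: 35.07
tcp_pos: [443.8, 216.9, 60.1]
ee_rot: [3.14, 0.0, -0.997]
ft_force: [-0.1, 0.1, 0.1]
grip_width: 75.3
grip_force: 0.0
time_s: 35.48
tcp_pos: [445.0, 218.4, 51.9]
ee_rot: [-3.139, 0.0, -0.996]
ft_force: [0.2, -0.2, -0.4]
grip_width: 75.1
grip_force: 0.0
time_s: 35.9
tcp_pos: [444.9, 218.3, 51.8]
ee_rot: [-3.14, -0.0, -0.995]
ft_force: [-0.6, -0.5, 5.7]
grip_width: 46.4
grip_force: 61.7
time_s: 36.32
tcp_pos: [443.6, 217.1, 84.6]
ee_rot: [3.138, -0.001, -0.996]
ft_force: [0.5, -0.1, -1.1]
grip_width: 46.4
grip_force: 62.7
time_s: 36.73
tcp_pos: [444.7, 218.4, 156.9]
ee_rot: [-3.139, 0.001, -0.996]
ft_force: [-0.5, -0.0, -1.4]
grip_width: 46.1
grip_force: 62.8
```

```bash
python3 -m crank '[[[0,-10,0,0,0,0],[0,-20,0,0,0,0],[0,-30,0,0,0,0],[0,-30,0,0,0,0],[0,-30,0,0,0,0]]]'
python3 -m crank '[[[0,-30,0,0,0,0],[0,-30,0,0,0,0],[0,-30,0,0,0,0],[0,-30,0,0,0,0],[0,-30,0,0,0,0]]]'
python3 -m crank '[[[0,-30,0,0,0,0],[0,-30,0,0,0,0],[0,-30,0,0,0,0],[0,-30,0,0,0,0],[0,-30,0,0,0,0]]]'
python3 -m crank '[[[1,-30,0,0,0,0],[1,-30,0,0,0,0],[1,-30,0,0,0,0],[1,-25,0,0,0,0],[0,-25,0,0,0,0]]]'
python3 -m crank '[[[0,-12,0,0,0,0],[0,-4,-15,0,0,0],[0,0,-25,0,0,0],[0,0,-25,0,0,0],[0,0,-25,0,0,0]]]'
python3 -m crank '[[[0,0,-20,0,0,0],[0,0,-10,0,0,0],[0,0,-3,0,0,0],[0,0,0,0,0,0],[0,0,0,0,0,0]]]'
```

```text
time_s: 37.15
tcp_pos: [442.9, 96.0, 154.0]
ee_rot: [3.138, 0.001, -0.995]
ft_force: [0.9, -0.3, -0.5]
grip_width: 46.1
grip_force: 62.8
time_s: 37.57
tcp_pos: [442.6, -53.9, 154.2]
ee_rot: [3.139, 0.002, -0.996]
ft_force: [0.4, -0.1, -0.9]
grip_width: 46.3
grip_force: 62.8
time_s: 37.98
tcp_pos: [442.6, -203.6, 154.0]
ee_rot: [3.139, 0.002, -0.996]
ft_force: [0.9, 0.5, 0.1]
grip_width: 46.0
grip_force: 62.8
time_s: 38.4
tcp_pos: [446.8, -343.3, 153.6]
ee_rot: [3.14, 0.003, -0.997]
ft_force: [0.3, 0.4, 0.3]
grip_width: 46.5
grip_force: 62.8
time_s: 38.82
tcp_pos: [447.0, -357.6, 63.5]
ee_rot: [3.141, 0.002, -0.996]
ft_force: [-0.8, -1.4, -0.8]
grip_width: 46.3
grip_force: 62.8
time_s: 39.23
tcp_pos: [448.8, -358.4, 33.7]
ee_rot: [-3.141, -0.001, -0.995]
ft_force: [0.2, 0.1, 0.7]
grip_width: 46.2
grip_force: 62.8
```

```bash
python3 -m crank '[[[0,0,-3,0,0,0],[0,0,-3,0,0,0],[0,0,-2,0,0,0],[0,0,-1,0,0,0],[0,0,0,0,0,0]]]'
python3 -m crank '[[[0,0,-0.7,0,0,0],[0,0,-0.7,0,0,0],[0,0,-0.6,0,0,0],[0,0,-0.5,0,0,0],[0,0,0,0,0,0]]]'
```

```text
time_s: 39.65
tcp_pos: [448.2, -358.0, 23.7]
ee_rot: [3.141, 0.0, -0.996]
ft_force: [0.7, 0.1, -0.7]
grip_width: 46.1
grip_force: 62.8
time_s: 40.07
tcp_pos: [448.4, -358.3, 22.8]
ee_rot: [-3.141, -0.001, -0.995]
ft_force: [-2.8, 2.6, 9.8]
grip_width: 46.3
grip_force: 63.9
```

```bash
python3 -m crank '[[[0,0,0,0,0,0],[0,0,0,0,0,0],[0,0,0,0,0,0],[0,0,0,0,0,0],[0,0,5,0,0,0]]]' 85
python3 -m crank '[[[0,0,15,0,0,0],[0,0,25,0,0,0],[0,0,30,0,0,0],[0,0,30,0,0,0],[0,0,25,0,0,0]]]'
python3 -m crank '[[[-1,10,0,0,0,0],[-2,20,0,0,0,0],[-3,32,0,0,0,0],[-3,34,0,0,0,0],[-3,34,0,0,0,0]]]'
python3 -m crank '[[[-3,34,0,0,0,0],[-3,34,0,0,0,0],[-3,34,0,0,0,0],[-3,34,0,0,0,0],[-3,34,0,0,0,0]]]'
python3 -m crank '[[[-3,34,0,0,0,0],[-3,34,0,0,0,0],[-3,34,0,0,0,0],[-3,34,0,0,0,0],[-3,34,0,0,0,0]]]'
python3 -m crank '[[[-3,34,0,0,0,0],[-3,34,0,0,0,0],[-3,34,0,0,0,0],[-3,34,0,0,0,0],[-3,34,0,0,0,0]]]'
python3 -m crank '[[[-3,34,0,0,0,0],[-3,34,0,0,0,0],[-3,34,0,0,0,0],[-3,34,0,0,0,0],[-2,20,0,0,0,0]]]'
python3 -m crank '[[[-1,8,0,0,0,0],[0,0,0,0,0,0],[0,0,0,0,0,0],[0,0,0,0,0,0],[0,0,0,0,0,0]]]'
python3 - <<'E'
from h import *
print(np.round(observe()["tcp_pos"],1))
c=calibration("wrist");np.save("w10c.npy",c,allow_pickle=True);im=capture("wrist");cv2.imwrite("pics/w10.png",im[:,:,::-1])
t=capture("top");cv2.imwrite("pics/t10.png",t[:,:,::-1]);cv2.imwrite("pics/s10.png",capture("side")[:,:,::-1])
A=cv2.resize(t[160:280,340:480],(400,360))
cv2.imwrite("pics/m10.png",np.hstack([A,cv2.resize(im,(400,360))])[:,:,::-1])
E
```

```text
time_s: 40.48
tcp_pos: [447.6, -357.7, 25.3]
ee_rot: [3.141, 0.002, -0.996]
ft_force: [0.1, 0.3, -0.3]
grip_width: 84.8
grip_force: 0.0
time_s: 40.9
tcp_pos: [448.5, -358.4, 153.9]
ee_rot: [-3.141, -0.002, -0.996]
ft_force: [0.2, -1.2, -0.1]
grip_width: 85.1
grip_force: 0.0
time_s: 41.32
tcp_pos: [435.8, -227.0, 151.2]
ee_rot: [-3.142, -0.0, -0.997]
ft_force: [1.2, 1.0, 0.5]
grip_width: 85.1
grip_force: 0.0
time_s: 41.73
tcp_pos: [420.8, -56.6, 151.5]
ee_rot: [-3.141, -0.0, -0.996]
ft_force: [0.4, -0.3, -0.6]
grip_width: 85.0
grip_force: 0.0
time_s: 42.15
tcp_pos: [405.7, 113.6, 151.6]
ee_rot: [-3.141, -0.0, -0.996]
ft_force: [0.1, -0.8, 0.3]
grip_width: 85.1
grip_force: 0.0
time_s: 42.57
tcp_pos: [390.7, 283.6, 151.5]
ee_rot: [-3.141, 0.0, -0.995]
ft_force: [1.4, -0.4, 0.6]
grip_width: 84.7
grip_force: 0.0
time_s: 42.98
tcp_pos: [376.6, 440.8, 150.9]
ee_rot: [-3.141, 0.0, -0.994]
ft_force: [1.0, 0.0, 0.5]
grip_width: 84.9
grip_force: 0.0
time_s: 43.4
tcp_pos: [376.6, 444.8, 151.7]
ee_rot: [-3.141, 0.0, -0.997]
ft_force: [-0.9, -0.4, -0.1]
grip_width: 84.9
grip_force: 0.0
[376.6 444.8 151.7]
```

View pics/m10.png

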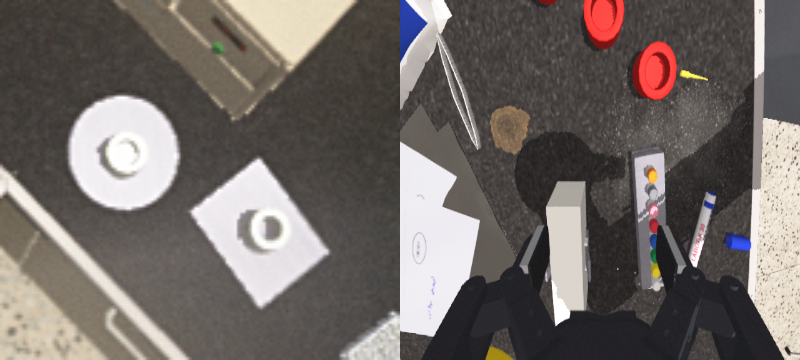

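Both sleeves stand well inside their plates ((125,152) and (268,230) in the left panel). The cover is unmoved at (567,250) in the right panel. I fetch it.

```bash
python3 -m crank '[[[-1,10,0,0,0,0],[-2,25,0,0,0,0],[-2,30,0,0,0,0],[-2,25,0,0,0,0],[-1,15,0,0,0,0]]]'
python3 -m crank '[[[-1,5,0,0,0,0],[0,0,0,0,0,0],[0,0,-5,0,0,0],[0,0,-10,0,0,0],[0,0,-10,0,0,0]]]'
python3 - <<'E'
from h import *
print(np.round(observe()["tcp_pos"],1))
c=calibration("wrist");im=capture("wrist");cv2.imwrite("pics/w11.png",im[:,:,::-1]);np.save("w11c.npy",c,allow_pickle=True)
E
```

```text
time_s: 43.97
tcp_pos: [367.8, 553.3, 150.8]
ee_rot: [-3.142, 0.0, -0.995]
ft_force: [-1.5, -0.8, -0.3]
grip_width: 85.5
grip_force: 0.0
time_s: 44.38
tcp_pos: [367.5, 555.2, 125.9]
ee_rot: [-3.141, 0.001, -0.997]
ft_force: [0.3, -0.7, 0.0]
grip_width: 85.1
grip_force: 0.0
[367.5 555.2 125.9]
```

View pics/w11.png

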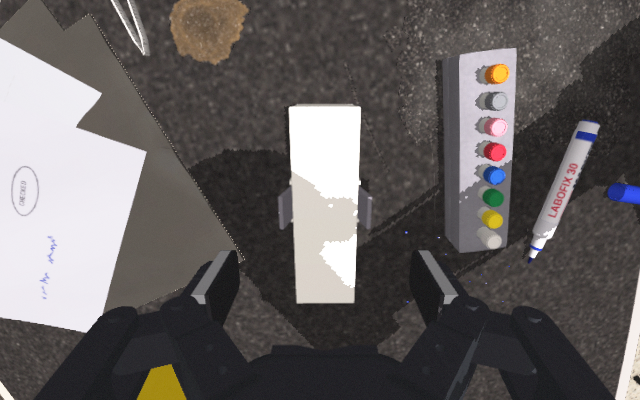

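The cover is centred and square between the fingers, as released. I descend and squeeze.

```bash
python3 -m crank '[[[0,0,-10,0,0,0],[0,0,-20,0,0,0],[0,0,-25,0,0,0],[0,0,-20,0,0,0],[0,0,-12,0,0,0]]]'
python3 -m crank '[[[0,0,-6,0,0,0],[0,0,-2,0,0,0],[0,0,0,0,0,0],[0,0,0,0,0,0],[0,0,0,0,0,0]]]'
python3 -m crank '[[[0,0,0,0,0,0],[0,0,0,0,0,0],[0,0,0,0,0,0],[0,0,0,0,0,0],[0,0,0,0,0,0]]]' 30
python3 -m crank '[[[0,0,0,0,0,0],[0,0,0,0,0,0],[0,0,0,0,0,0],[0,0,0,0,0,0],[0,0,0,0,0,0]]]'
```

```text
time_s: 44.85
tcp_pos: [366.6, 554.1, 35.9]
ee_rot: [3.138, -0.002, -0.997]
ft_force: [-0.1, 0.3, 0.5]
grip_width: 85.0
grip_force: 0.0
time_s: 45.27
tcp_pos: [367.7, 556.6, 32.6]
ee_rot: [-3.14, 0.001, -0.996]
ft_force: [-0.6, -0.2, 0.3]
grip_width: 84.8
grip_force: 0.0
time_s: 45.68
tcp_pos: [367.9, 556.9, 33.3]
ee_rot: [-3.139, 0.001, -0.995]
ft_force: [-1.4, -0.3, 7.2]
grip_width: 52.4
grip_force: 65.4
time_s: 46.1
tcp_pos: [367.9, 556.9, 33.2]
ee_rot: [-3.139, 0.001, -0.995]
ft_force: [-0.3, -0.5, 7.4]
grip_width: 52.6
grip_force: 65.4
```

```bash
python3 -m crank '[[[0,0,5,0,0,0],[0,0,15,0,0,0],[0,0,25,0,0,0],[0,0,25,0,0,0],[0,0,25,0,0,0]]]'
python3 -m crank '[[[0,0,15,0,0,0],[0,0,5,0,0,0],[3,-10,0,0,0,0],[5,-20,0,0,0,0],[8,-28,0,0,0,0]]]'
python3 -m crank '[[[8,-28,0,0,0,0],[8,-28,0,0,0,0],[8,-28,0,0,0,0],[8,-28,0,0,0,0],[8,-28,0,0,0,0]]]'
python3 -m crank '[[[8,-28,0,0,0,0],[8,-28,0,0,0,0],[8,-28,0,0,0,0],[8,-28,0,0,0,0],[8,-28,0,0,0,0]]]'
python3 -m crank '[[[5,-20,0,0,0,0],[4,-12,0,0,0,0],[2,-5,0,0,0,0],[0,0,0,0,0,0],[0,0,0,0,0,0]]]'
python3 -m crank '[[[0,0,0,0,0,0],[0,0,0,0,0,0],[0,0,0,0,0,0],[0,0,0,0,0,0],[0,0,0,0,0,0]]]'
```

```text
time_s: 46.52
tcp_pos: [367.0, 555.3, 126.8]
ee_rot: [3.14, -0.001, -0.996]
ft_force: [0.5, 0.7, -1.7]
grip_width: 52.6
grip_force: 64.6
time_s: 46.93
tcp_pos: [382.2, 497.2, 143.6]
ee_rot: [3.138, -0.001, -0.994]
ft_force: [0.4, 0.1, -1.5]
grip_width: 52.4
grip_force: 64.6
time_s: 47.35
tcp_pos: [422.6, 355.1, 144.4]
ee_rot: [3.138, -0.001, -0.996]
ft_force: [1.6, -1.1, -1.7]
grip_width: 52.4
grip_force: 64.6
time_s: 47.77
tcp_pos: [462.2, 215.4, 144.5]
ee_rot: [3.138, 0.0, -0.996]
ft_force: [0.4, -0.4, -1.6]
grip_width: 52.5
grip_force: 64.6
time_s: 48.18
tcp_pos: [474.0, 181.1, 145.7]
ee_rot: [3.141, 0.0, -0.996]
ft_force: [0.4, 0.4, -2.3]
grip_width: 52.4
grip_force: 64.6
time_s: 48.6
tcp_pos: [474.2, 181.3, 146.3]
ee_rot: [-3.142, 0.0, -0.995]
ft_force: [-0.1, 0.5, -1.9]
grip_width: 52.7
grip_force: 64.6
```

```bash
python3 -m crank '[[[0,-4,0,0,0,0],[0,-4.2,0,0,0,0],[0,0,-10,0,0,0],[0,0,-15,0,0,0],[0,0,-15,0,0,0]]]'
python3 -m crank '[[[0,0,-15,0,0,0],[0,0,-12,0,0,0],[0,0,-6,0,0,0],[0,0,-3,0,0,0],[0,0,0,0,0,0]]]'
python3 -m crank '[[[0,0,0,0,0,0],[0,0,0,0,0,0],[0,0,0,0,0,0],[0,0,0,0,0,0],[0,0,0,0,0,0]]]'
```

```text
time_s: 49.02
tcp_pos: [474.3, 172.6, 105.5]
ee_rot: [-3.141, 0.0, -0.996]
ft_force: [-0.7, 0.6, -0.7]
grip_width: 52.6
grip_force: 64.6
time_s: 49.43
tcp_pos: [474.1, 172.4, 69.7]
ee_rot: [3.14, -0.0, -0.996]
ft_force: [-0.3, -0.0, -0.1]
grip_width: 52.4
grip_force: 64.6
time_s: 49.85
tcp_pos: [474.5, 172.8, 70.7]
ee_rot: [-3.141, 0.0, -0.996]
ft_force: [-0.2, -1.4, -1.6]
grip_width: 52.7
grip_force: 64.6
```

```bash
python3 -m crank '[[[0,0,-2,0,0,0],[0,0,-1.5,0,0,0],[0,0,-1,0,0,0],[0,0,-1,0,0,0],[0,0,0,0,0,0]]]'
python3 -m crank '[[[0,0,-1,0,0,0],[0,0,-1,0,0,0],[0,0,-1,0,0,0],[0,0,-1,0,0,0],[0,0,0,0,0,0]]]'
python3 -m crank '[[[0,0,-1,0,0,0],[0,0,-1,0,0,0],[0,0,-1,0,0,0],[0,0,-1,0,0,0],[0,0,0,0,0,0]]]'
```

```text
time_s: 50.27
tcp_pos: [474.1, 172.6, 64.5]
ee_rot: [3.141, 0.0, -0.996]
ft_force: [-0.3, 0.1, -1.5]
grip_width: 52.6
grip_force: 64.6
time_s: 50.68
tcp_pos: [474.1, 172.6, 60.5]
ee_rot: [3.141, 0.0, -0.996]
ft_force: [0.2, 0.2, -0.6]
grip_width: 52.7
grip_force: 64.6
time_s: 51.1
tcp_pos: [474.1, 172.6, 56.5]
ee_rot: [3.141, 0.0, -0.996]
ft_force: [-0.2, 0.4, -2.1]
grip_width: 52.3
grip_force: 64.6
```

Sliding on without force. I continue to TCP z ≈ 43.

```bash
python3 -m crank '[[[0,0,-2,0,0,0],[0,0,-2,0,0,0],[0,0,-2,0,0,0],[0,0,-2,0,0,0],[0,0,0,0,0,0]]]'
python3 -m crank '[[[0,0,-1.5,0,0,0],[0,0,-1.5,0,0,0],[0,0,-1,0,0,0],[0,0,-0.5,0,0,0],[0,0,0,0,0,0]]]'
python3 -m crank '[[[0,0,-0.7,0,0,0],[0,0,-0.7,0,0,0],[0,0,-0.5,0,0,0],[0,0,0,0,0,0],[0,0,0,0,0,0]]]'
```

```text
time_s: 51.52
tcp_pos: [474.0, 172.5, 48.2]
ee_rot: [3.141, 0.0, -0.996]
ft_force: [1.2, 0.6, -0.9]
grip_width: 52.3
grip_force: 64.6
time_s: 51.93
tcp_pos: [474.2, 172.7, 44.1]
ee_rot: [3.141, 0.0, -0.996]
ft_force: [-0.5, -0.6, -0.7]
grip_width: 52.5
grip_force: 64.6
time_s: 52.35
tcp_pos: [474.4, 172.8, 43.2]
ee_rot: [-3.141, -0.0, -0.996]
ft_force: [-2.6, -0.1, 5.1]
grip_width: 52.6
grip_force: 65.2
```

```bash
python3 -m crank '[[[0,0,-0.5,0,0,0],[0,0,0,0,0,0],[0,0,0,0,0,0],[0,0,0,0,0,0],[0,0,0,0,0,0]]]'
python3 -m crank '[[[0,0,0,0,0,0],[0,0,0,0,0,0],[0,0,0,0,0,0],[0,0,0,0,0,0],[0,0,0,0,0,0]]]' 85
python3 -m crank '[[[0,0,0,0,0,0],[0,0,5,0,0,0],[0,0,15,0,0,0],[0,0,25,0,0,0],[0,0,25,0,0,0]]]'
python3 -m crank '[[[0,0,25,0,0,0],[0,0,25,0,0,0],[0,0,25,0,0,0],[0,0,25,0,0,0],[0,0,15,0,0,0]]]'
python3 -m crank '[[[-5,8,0,0,0,0],[-10,18,0,0,0,0],[-10,18,0,0,0,0],[-5,8,0,0,0,0],[0,0,0,0,0,0]]]'
python3 - <<'E'
from h import *
print(np.round(observe()["tcp_pos"],1))
c=calibration("wrist");im=capture("wrist");s=capture("side");t=capture("top")
for n,i in(("w12",im),("s12",s),("t12",t)):cv2.imwrite(f"pics/{n}.png",i[:,:,::-1])
cs=calibration("side");s0=cv2.imread("pics/side0.png")[:,:,::-1]
f=lambda a:cv2.resize(a[210:300,310:390],(267,300),interpolation=cv2.INTER_CUBIC)
cv2.imwrite("pics/m12.png",np.hstack([f(s0),f(s),cv2.resize(im[30:280,200:440],(266,300))])[:,:,::-1])
for a in(s0,s):
  for b in blobs(white(a.copy()),300,3000):
    r=cv2.boundingRect(b)
    if 310<r[0]<345 and 210<r[1]<260:print(r)
E
```

```text
time_s: 52.77
tcp_pos: [474.4, 172.8, 43.2]
ee_rot: [-3.141, -0.0, -0.995]
ft_force: [-4.9, -0.2, 9.6]
grip_width: 52.4
grip_force: 65.6
time_s: 53.18
tcp_pos: [474.4, 172.7, 41.8]
ee_rot: [-3.142, -0.0, -0.996]
ft_force: [-0.8, -0.3, -1.2]
grip_width: 85.0
grip_force: 0.0
time_s: 53.6
tcp_pos: [473.8, 172.3, 112.5]
ee_rot: [3.14, -0.0, -0.996]
ft_force: [0.6, 0.2, -0.7]
grip_width: 85.3
grip_force: 0.0
time_s: 54.02
tcp_pos: [475.1, 172.9, 230.4]
ee_rot: [-3.137, -0.001, -0.996]
ft_force: [-0.2, 0.8, 0.5]
grip_width: 85.0
grip_force: 0.0
time_s: 54.43
tcp_pos: [443.2, 226.0, 226.6]
ee_rot: [3.141, 0.0, -0.994]
ft_force: [-0.1, 0.0, 0.4]
grip_width: 85.3
grip_force: 0.0
[443.2 226.  226.6]
(321, 224, 55, 67)
(321, 224, 54, 66)
```

View pics/m12.png

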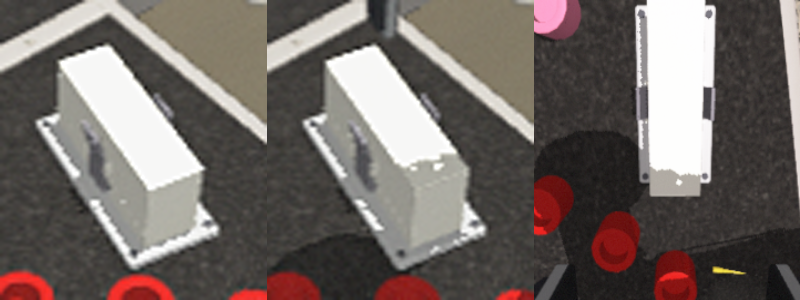

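The cover sits exactly as at the start (middle panel against left), both tabs out at (640,103) and (710,103) in the right panel. A last numeric check of the sleeves, then I hand in.

```bash
python3 - <<'E'
from h import *
a=cv2.imread("pics/t10.png").astype(int);b=cv2.imread("pics/t12.png").astype(int)
for n,(x0,x1,y0,y1) in {"plates":(340,480,170,280),"timer":(290,330,135,175),"tape":(225,265,135,175)}.items():
    d=np.abs(a-b)[y0:y1,x0:x1].max(2);print(n,(d>40).sum())
hand_in();print("handed in")
E
```

```text
plates 115
timer 0
tape 0
the job is handed in; nothing more can be done
handed in
```

```bash
python3 - <<'E'
from h import *
a=cv2.imread("pics/t10.png");b=cv2.imread("pics/t12.png")
d=np.abs(a.astype(int)-b)[170:280,340:480].max(2)>40;ys,xs=np.nonzero(d);print(xs.min()+340,xs.max()+340,ys.min()+170,ys.max()+170)
cv2.imwrite("pics/m13.png",np.hstack([cv2.resize(i[160:280,340:480],(400,360)) for i in(a,b)]))
E
```

```text
368 388 205 225
```

View pics/m13.png

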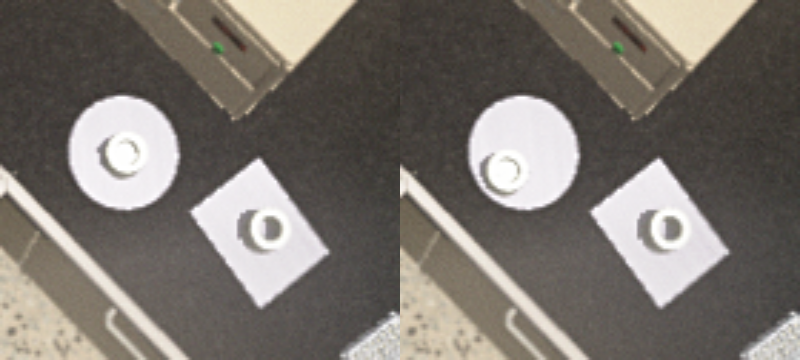

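Job handed in: both sleeves were gauged, the clear one stands on the rectangular plate, and the cover is back home with both tabs sprung out. The blocked sleeve was knocked about 30 mm late in the run, and I saw it only after handing in; by my estimate from the last picture it still stands wholly on the round plate, with about 8 mm to spare.

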